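Unlock the kitchen balance and weigh the sugar caster

TASK

Check that the sugar caster on the left pan of the kitchen balance holds its full 500 g. Free the locked beam: slide the safety tab on the front of the balance fully to the left, then lift the main latch all the way up and leave it there. Then gently stand the 500 g weight (the middle-sized of the three) in the middle of the empty right pan so that the beam comes to rest level, and leave everything else as it stands.

Things in the scene. Friction and masses are not known exactly. Their poses are not given: they have to be found in the camera images.
- balance: white two-pan kitchen balance, fixed to the worktop; origin at the centre of its underside; x to its back, y to its left pan, z up; its front faces the robot, turned by up to 0.2 rad. Base plate 165 x 370 mm, 18 mm high; central housing 140 mm wide, its front 85 mm in front of the origin, its top 103 mm up; pan centres 145 mm to the left and right and 60 mm in front of the origin
- hood_edge (a point): middle of the lower front edge of the balance's hood, 130 mm in front of the origin and 164 mm up. The hood (100 mm wide, 22 mm thick) overhangs the latch, so reach the latch with the tool tilted 30 to 45 deg, pointing forward and down from in front of the hood
- latch_hinge (a point): hinge axis of the latch (along the balance's y), 95 mm in front of the origin and 90 mm up
- latch (a joint): main latch: steel plate 52 mm wide ending in a black grip bar, hanging from latch_hinge 20 deg out of the vertical, 71 mm long. 0 = down, locks the beam; it lifts toward the robot and up, turning about the balance's +y, to 1.1 rad = fully up. Stiff hinge (0.07 N m), stays where left. The safety tab's bolt lies across the plate's front and blocks lifting until the tab is slid 16 mm
- latch_grip (a point): centre of the latch's grip bar (22 mm wide across y, 14 mm thick, 42 mm long), 50 mm from latch_hinge along the latch; moves with it
- tab (a joint): safety tab left of the latch: a steel bolt with a black upright fin (12 mm thick across y, 36 mm deep, 34 mm high). 0 = home (locked); slides along the balance's +y (to the left, away from the latch) to 0.026 m = fully released; friction about 1.5 N, stays where left
- tab_grip (a point): centre of the tab's fin (the free front part reaches 16 mm forward of it); moves with it
- beam (a joint): beam angle in rad: 0 = level, positive = left pan up, stops at +-0.1 (14.5 mm of pan travel). Held level within about 0.05 while the latch is down. Free, it tips to the heavier pan; equal loads bring it level within about 2 s, a 20 g difference tips it by more than 0.03 rad
- pan_right_floor (a point): centre of the right-hand (empty) pan's floor; steel dish, flat floor of radius about 47 mm, rim radius 60 mm and 8 mm above the floor. Some 112 mm above the worktop when level; the pan stays horizontal and moves up and down with the beam. Wall cupboards hang about 0.6 m above it: keep the arm low there, a tilted tool helps
- pan_left_floor (a point): the same for the left-hand pan, which carries the caster
- caster_centre (a point): polished pear-shaped sugar caster, 78 mm wide and 96 mm high, filled to 500 g, standing in the left pan; the point is 40 mm above its foot, z up
- weight_small_centre (a point): the 250 g weight, small of three alike steel weights: cylinder 38 mm in diameter and 24 mm high, with a knob 24 mm in diameter on a short neck, 48 mm high overall; the point is its centre, half-way up (24 mm), z up. Stands loose on the worktop right of the balance; the three places are shuffled
- weight_medium_centre (a point): the 500 g weight, medium of three alike steel weights: cylinder 46 mm in diameter and 34 mm high, with a knob 26 mm in diameter on a short neck, 60 mm high overall; the point is its centre, half-way up (30 mm), z up. Stands loose on the worktop right of the balance; the three places are shuffled
- weight_large_centre (a point): the 1 kg (0.99) weight, large of three alike steel weights: cylinder 58 mm in diameter and 44 mm high, with a knob 30 mm in diameter on a short neck, 74 mm high overall; the point is its centre, half-way up (37 mm), z up. Stands loose on the worktop right of the balance; the three places are shuffled
- weight_small: the small weight again, origin at its underside; to be left alone
- weight_large: the large weight again, origin at its underside; to be left alone
- weight_medium: the 500 g weight again, origin at its underside
- salt: salt shaker, 44 mm wide, 90 mm high, standing loose; bystander, origin at its underside
- mug: spotted mug, 82 x 114 x 91 mm, standing loose; bystander, origin at its underside
- espresso: small espresso cup, 64 x 88 x 49 mm, standing loose; bystander, origin at its underside
Not all that is in view belongs to the job. Leave any green, red or turquoise look-alike of the weight_medium alone.

How it is judged (in metres and radians):
On the way, in this order (a step that is already met when the one before it is completed fails the run):
1. the safety tab is slid left to its release position while the latch is still down (value of joint tab above 0.018 m and value of joint latch below 0.15 rad), for 0.1 s.
2. the main latch is lifted fully up (value of joint latch above 0.85 rad), for 0.2 s.
At the end, for the whole second after the job is handed in: The latch is up (more than 0.85 rad); the 500 g weight stands upright in the right pan, within 35 mm of its centre and at rest; the caster still stands in the left pan, within 35 mm of its centre; the beam rests level within 0.025 rad (value of joint beam between -0.025 and 0.025 rad and velocity of joint beam between -0.03 and 0.03 rad/s and value of joint latch above 0.85 rad and horizontal distance between weight_medium and pan_right_floor below 0.035 m and z of weight_medium in the frame of pan_right_floor between -0.004 and 0.006 m and angle between weight_medium's own z axis and vertical below 0.1 rad and linear speed of weight_medium below 0.01 m/s and horizontal distance between caster_centre and pan_left_floor below 0.035 m and angle between caster_centre's own z axis and vertical below 0.15 rad); the robot touches nothing.
It fails at once if the 250 g and 1 kg weights and the bystanders (salt shaker, mug, espresso cup) are moved more than 30 mm (distance of any of weight_small, weight_large, salt, mug, espresso from where it was at the start of the episode above 0.03 m).
It fails at once if the caster is tipped by more than 0.4 rad (angle between caster_centre's own z axis and vertical above 0.4 rad).
It fails at once if the weight is dropped or pressed into the pan with more than 40 N (contact force between weight_medium and balance above 40 N).
It also fails if it takes over 67 s, if anything falls off the work surface, if the arm or the gripper's body presses on something with over 40 N, if the wrist force passes 120 N, or if a joint passes its speed limit or range.

ROBOT

A 6-joint arm with a two-finger parallel gripper is mounted at the origin on a cart in front of the work surface, level with it; the furniture and walls round the work are solid. World frame = base frame: x ahead of the robot, y to its left, z up, the work surface at z = 0. Lengths are in mm, angles in rad, forces in N, time in s.
With the tool pointing down it reaches from about 350 to 775 mm from the base axis. Payload 7.3 kg.
Tool frame: the origin (TCP) lies on the centre line of the jaws, within the pads' length; the fingertips stand finger_overhang ahead of it and the grasp point (between the pads) lies 8 mm behind it (finger_overhang is the distance from the TCP to the fingertips, in mm); z points along the fingers, y is the line along which they close (so a half turn about z gives the same grasp; the last joint's range is limited). The gripper opens to 92 mm and grips with 3 to 60 N. Pads are 19 mm wide; open, the fingers measure 130 mm over their backs; the gripper's body (75 mm by 190 mm) begins 47 mm behind the grasp point.
Start: joints at [1.088, 0.342, 1.524, -0, 1.275, -0.146], TCP at [173.482, 495.528, 237.741] pointing down, gripper open.
Joint ranges: [-2.53, 2.53], [-0.77, 2.02], [0.04, 2.7], [-1, 4.14], [0.28, 2.66], [-3.11, 3.11]. Speed limits (rad/s): [2.57, 2.57, 3.14, 3.14, 3.14, 3.14].

INTERFACE

Orientations are given as [roll, pitch, yaw] about the fixed x, y, z axes, in that order (R = Rz(yaw) Ry(pitch) Rx(roll)).
In Python, from plant import get_obs, capture, close_job, finger_overhang gives the robot as it stands.
- The arm moves only by the shell command python3 -m inch 'ROWS'. ROWS is JSON, one flat list of numbers, 7 for each row, row after row: the turn, a rotation vector about the tool's x, y, z scaled (see below), then the shift along the tool's x, y, z scaled (see below), then the closure, from -1 (fully open) to 1 (shut). In form: [ax, ay, az, tx, ty, tz, gripper, ax, ay, az, tx, ty, tz, gripper, ...]. A call has 1 to 10 rows; each row shifts and turns the commanded pose from where the row before left it, along the tool's axes as they then stand; what a row does not reach is not made up. The controller multiplies each number of a shift by 0.8 m and each number of a turn by 1.5 rad. A row lasts 1/12 s, in which the tool goes at most 41.7 mm and 7.16 degrees, less where a joint would pass 70% of its speed; a pose out of reach is approached as far as the arm can. A call with a number of a shift or a turn outside -1 to 1 is refused whole. A call with a gripper value outside its range is refused whole. The fingers move at their own pace and stop on an object; the grip force is fixed at half the most. Time passes only in rows, so rows that do not move let the fingers close. It gives the time, the measured TCP pose, the force, the opening and the grip force at its end, in the units of the state.
- get_obs(): the state, without advancing time (a new reading comes with each control period).
- capture(name): name is "scene" or "top" or "wrist"; returns a dict with "image" (480x640x3 uint8, red, green, blue), "mtx" (3x3 intrinsics, pixels), "pose" (4x4, takes a point from camera to world coordinates). Camera axes: x right, y up, looking along -z (the intrinsics and any distortion apply to the point x, -y, -z); pixel columns grow to the right and rows downward; lengths in mm; the calibration is good to about 2 mm. The wrist camera is an equidistant fisheye: a pixel r from the principal point sees the ray r / f radians off the axis. A picture is of the moment at which its call begins. There is no depth.
- close_job(): hands the job in; it is judged then, once.
The state is a dict: "time": time; "joint_positions": joint angles; "dq": joint speeds; "tau": joint torques, N m; "tool_pos": TCP position; "tcp_rot": TCP orientation; "contact_force": force on the tool from outside, world axes, zero at the start; "moment": the same for the moment, N m; "grip_width": finger opening in mm; "finger_force": force on a finger pad.
Only numpy, scipy, OpenCV 4.12 (cv2) and the standard library are available. Lean on these libraries where they do the work, as an engineer would, in place of code of your own. Each camera call takes 0.05 s, during which the arm holds its last target. There are 200 camera calls.

## Working session

There is one attempt and no reset: what is moved stays moved. The work goes in short steps, Python scripts to look and compute and a shell command to move; the robot and the scene stay as the last step left them, time stands still between calls to the robot, and variables do not carry over. Pictures are saved under pics/ and viewed, at most 10 in all, crops included, and the job is handed in when it is done.

```bash
mkdir -p pics; ls; python3 - <<'E'
from plant import *
import cv2,numpy as np
print(get_obs(),finger_overhang)
for n in("scene","top"):
    c=capture(n);cv2.imwrite(f"pics/{n}0.png",c["image"][:,:,::-1]);print(n,c["mtx"],c["pose"])
E
```

```text
pics
{'time': 0.0, 'joint_positions': array([ 1.08800538e+00,  3.42748564e-01,  1.52502786e+00,  4.46579040e-06,
        1.27539143e+00, -1.45995305e-01]), 'dq': array([-2.14314129e-05,  2.22745045e-04,  4.02065212e-04,  3.97957272e-04,
       -6.17195203e-04,  1.37484992e-03]), 'tau': array([-3.40790311e-04, -4.31248677e+01, -2.44213682e+01,  7.17396406e-02,
        5.61807049e-02, -1.29413747e-04]), 'tool_pos': array([173.28485998, 495.16149751, 237.02775379]), 'tcp_rot': array([-3.14003483e+00, -2.33380581e-04,  2.80479553e+00]), 'contact_force': array([ 0.3553469 , -0.44878451, -0.08421033]), 'moment': array([0.02133304, 0.00589379, 0.04399881]), 'finger_force': 0.0, 'grip_width': 91.95152434343302} 11.0
scene [[490.91201954   0.         313.97443527]
 [  0.         490.91201954 231.57857711]
 [  0.           0.           1.        ]] [[ 6.04768966e-01  5.73497570e-01 -5.52589391e-01 -1.31241412e+02]
 [-7.96334132e-01  4.26475637e-01 -4.28917803e-01 -5.44042954e+02]
 [-1.03174055e-02  6.99441969e-01  7.14614919e-01  9.88862528e+02]
 [ 0.00000000e+00  0.00000000e+00  0.00000000e+00  1.00000000e+00]]
top [[600.38451257   0.         320.65631025]
 [  0.         600.38451257 241.63817242]
 [  0.           0.           1.        ]] [[-4.11572792e-01  7.32224929e-01 -5.42636610e-01 -3.83551986e+02]
 [-9.11291693e-01 -3.38778916e-01  2.34043365e-01  3.62465456e+02]
 [-1.24614561e-02  5.90826116e-01  8.06702680e-01  1.48255451e+03]
 [ 0.00000000e+00  0.00000000e+00  0.00000000e+00  1.00000000e+00]]
```

View pics/scene0.png

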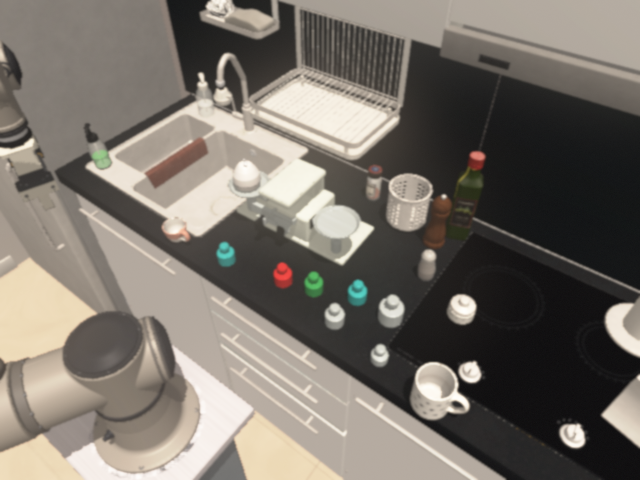

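View pics/top0.png

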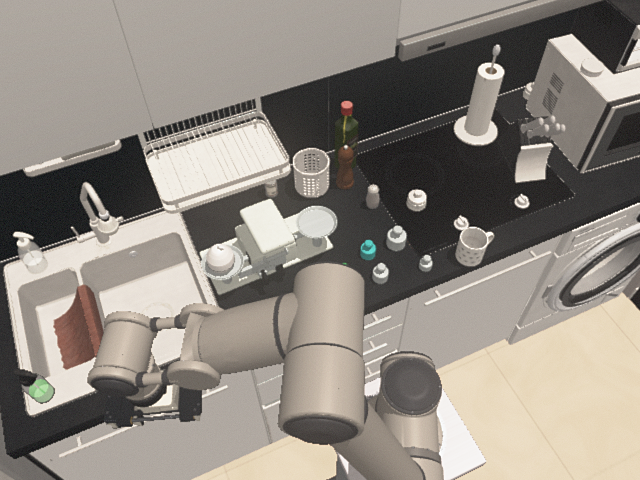

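Scene view: the balance is at about (290,205). The steel weights are at (335,317), (391,310) and (380,355), and by size they look like medium, large and small. The turquoise (226,254), (358,292), red (283,274) and green (314,284) ones are decoys. I'll check with one zoomed crop of each view.

```bash
python3 - <<'E'
import cv2,numpy as np
a=cv2.imread("pics/scene0.png");b=cv2.imread("pics/top0.png")
cv2.imwrite("pics/c1.png",cv2.resize(a[150:375,210:410],None,fx=2.66,fy=2.66,interpolation=cv2.INTER_CUBIC)[:600])
cv2.imwrite("pics/c2.png",cv2.resize(b[180:300,195:445],None,fx=3.2,fy=3.2,interpolation=cv2.INTER_CUBIC))
E
```

```text
(no output)
```

View pics/c1.png

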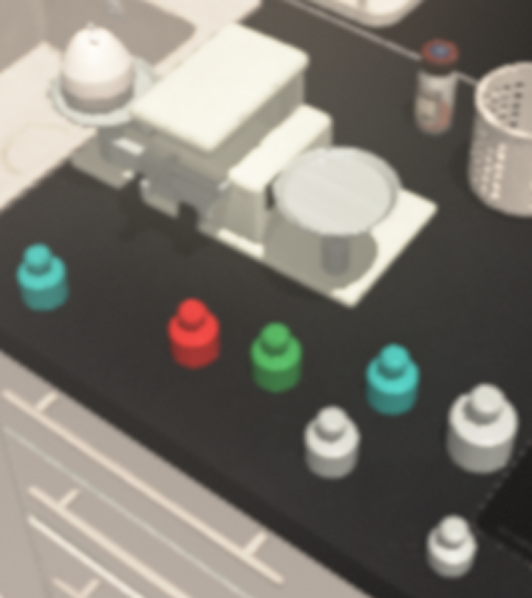

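View pics/c2.png

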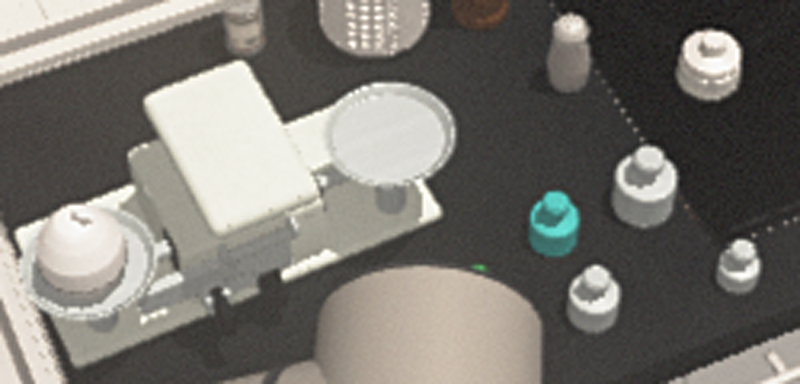

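c1 and c2 show the balance and hood clearly, with the right pan rim at c1 (337,192) and c2 (391,134). The medium weight is at c1 (332,440) and c2 (594,300), the large at c1 (483,428), the small at c1 (452,546). Next I triangulate.

```bash
cat > h.py <<'E'
import numpy as np,cv2
S=(np.array([[490.91201954,0,313.97443527],[0,490.91201954,231.57857711],[0,0,1]]),np.array([[6.04768966e-01,5.73497570e-01,-5.52589391e-01,-1.31241412e+02],[-7.96334132e-01,4.26475637e-01,-4.28917803e-01,-5.44042954e+02],[-1.03174055e-02,6.99441969e-01,7.14614919e-01,9.88862528e+02],[0,0,0,1]]))
T=(np.array([[600.38451257,0,320.65631025],[0,600.38451257,241.63817242],[0,0,1]]),np.array([[-4.11572792e-01,7.32224929e-01,-5.42636610e-01,-3.83551986e+02],[-9.11291693e-01,-3.38778916e-01,2.34043365e-01,3.62465456e+02],[-1.24614561e-02,5.90826116e-01,8.06702680e-01,1.48255451e+03],[0,0,0,1]]))
def ray(C,uv):
    d=np.linalg.inv(C[0])@[uv[0],uv[1],1]; d=C[1][:3,:3]@(d*[1,-1,-1]); return C[1][:3,3],d/np.linalg.norm(d)
def plane(C,uv,z):
    o,d=ray(C,uv); return (o+d*(z-o[2])/d[2]).round(1)
def tri(a,b):
    A=np.zeros((3,3));r=np.zeros(3)
    for C,p in((S,a),(T,b)):
        o,d=ray(C,p);P=np.eye(3)-np.outer(d,d);A+=P;r+=P@o
    return np.linalg.solve(A,r).round(1)
def proj(C,p):
    q=C[1][:3,:3].T@(np.array(p)-C[1][:3,3]);q=q*[1,-1,-1];q=C[0]@q;return q[:2]/q[2]
s=lambda x,y:(210+x/2.66,150+y/2.66)
t=lambda x,y:(195+x/3.2,180+y/3.2)
E
python3 - <<'E'
from h import *
for n,a,b,z in[("hoodFL",(133,105),(215,235),186),("hoodFR",(203,150),(320,185),186),("hoodBR",(308,68),(240,62),186),("hoodBL",(230,22),(145,100),186),("pan",(337,192),(391,134),120),("baseFR",(350,305),(440,212),18),("med knob",(332,415),(597,276),58),("med",(332,444),(594,302),20)]:
    a,b=s(*a),t(*b);print(n,tri(a,b),plane(S,a,z),plane(T,b,z))
for n,a,b,z in[("lrg",(487,398),(650,158),70),("sml",(454,527),(742,250),44),("turq",(394,358),(555,203),58),("salt",(0,0),(571,27),85)]:
    print(n,plane(S,s(*a),z),plane(T,t(*b),z))
print("baseBR",plane(S,s(437,208),18))
E
```

```text
hoodFL [528.  140.5 178.4] [526.4 135.4 186. ] [518.3 142.5 186. ]
hoodFR [523.8  44.7 185.6] [517.5  42.8 186. ] [529.2  43.7 186. ]
hoodBR [694.9  51.7 165.5] [668.5  35.5 186. ] [683.7  55.3 186. ]
hoodBL [683.5 145.2 181.5] [680.7 141.9 186. ] [678.2 146.3 186. ]
pan [597.5 -51.2 125. ] [601.2 -48.5 120. ] [601.5 -52.8 120. ]
baseFR [572.2 -88.8  13. ] [566.6 -91.4  18. ] [571.  -87.7  18. ]
med knob [ 421.6 -171.4   62.3] [ 425.7 -169.4   58. ] [ 422.5 -172.7   58. ]
med [ 422.2 -172.    18.6] [ 423.  -172.3   20. ] [ 420.  -171.3   20. ]
lrg [ 513.4 -271.2   70. ] [ 511.4 -273.6   70. ]
sml [ 402.9 -308.9   44. ] [ 400.5 -310.4   44. ]
turq [ 510.1 -177.8   58. ] [ 509.9 -175.3   58. ]
salt [656.8 469.4  85. ] [ 673.4 -274.3   85. ]
baseBR [730.1 -88.   18. ]
```

```bash
cat >> h.py <<'E'
from scipy.spatial.transform import Rotation as Ro
def Rt(tau,yaw=0.): # tool pointing forward/down tilted tau from vertical, jaws along y
    return Ro.from_euler('z',yaw)*Ro.from_matrix([[-np.cos(tau),0,np.sin(tau)],[0,1,0],[-np.sin(tau),0,-np.cos(tau)]])
def go(p,R,p0=None,R0=None):
    from plant import get_obs
    o=get_obs()
    p0=o["tool_pos"] if p0 is None else np.array(p0)
    R0=Ro.from_euler('xyz',o["tcp_rot"]) if R0 is None else R0
    w=(R0.inv()*R).as_rotvec(); d=np.array(p)-p0; D=np.linalg.norm(d)
    n=int(np.ceil(max(D/38,np.degrees(np.linalg.norm(w))/6.5,1)))
    print("rows",n,"turn",(w/n/1.5).round(4),"first shift",(R0.inv().apply(d)/n/800).round(4))
    # shift expressed in turning tool frame per row
    for i in range(n):
        Ri=R0*Ro.from_rotvec(w*i/n); print((Ri.inv().apply(d)/n/800).round(3))
E
python3 - <<'E'
from h import *
for n,p,z in[("base FL",(78,362),18),("base FR",(440,212),18),("base BL",(18,232),18),("panL",(88,262),120),("panR",(391,134),120),("fin",(217,305),55),("grip",(270,288),43),("fintop",(218,295),70)]:
    print(n,plane(T,t(*p),z))
for n,p,z in[("panL",(107,92),120),("panR",(337,192),120),("fin",(145,192),55),("grip",(188,215),43)]: print(n,plane(S,s(*p),z))
go([430,150,200],Rt(.7))
E
```

```text
base FL [557.  274.7  18. ]
base FR [571.  -87.7  18. ]
base BL [715.8 280.3  18. ]
panL [583.5 240.8 120. ]
panR [601.5 -52.8 120. ]
fin [537.7 145.9  55. ]
grip [542.5  94.2  43. ]
fintop [537.5 143.6  70. ]
panL [579.8 226.5 120. ]
panR [601.2 -48.5 120. ]
fin [539.1 145.9  55. ]
grip [548.7  97.6  43. ]
rows 12 turn [-0.0066 -0.0385 -0.0179] first shift [-0.0371 -0.0251  0.0039]
[-0.037 -0.025  0.004]
[-0.036 -0.026  0.006]
[-0.035 -0.027  0.008]
[-0.034 -0.028  0.009]
[-0.032 -0.029  0.011]
[-0.031 -0.03   0.012]
[-0.029 -0.031  0.014]
[-0.028 -0.032  0.015]
[-0.026 -0.033  0.016]
[-0.024 -0.034  0.018]
[-0.022 -0.034  0.019]
[-0.02  -0.035  0.019]
```

```bash
python3 -m inch '[-0.0066,-0.0385,-0.0179,-0.037,-0.025,0.004,-1,-0.0066,-0.0385,-0.0179,-0.036,-0.026,0.006,-1,-0.0066,-0.0385,-0.0179,-0.035,-0.027,0.008,-1,-0.0066,-0.0385,-0.0179,-0.034,-0.028,0.009,-1,-0.0066,-0.0385,-0.0179,-0.032,-0.029,0.011,-1,-0.0066,-0.0385,-0.0179,-0.031,-0.030,0.012,-1]'; python3 -m inch '[-0.0066,-0.0385,-0.0179,-0.029,-0.031,0.014,-1,-0.0066,-0.0385,-0.0179,-0.028,-0.032,0.015,-1,-0.0066,-0.0385,-0.0179,-0.026,-0.033,0.016,-1,-0.0066,-0.0385,-0.0179,-0.024,-0.034,0.018,-1,-0.0066,-0.0385,-0.0179,-0.022,-0.034,0.019,-1,-0.0066,-0.0385,-0.0179,-0.02,-0.035,0.019,-1,0,0,0,0,0,0,-1]'
python3 - <<'E'
from plant import *
from h import *
c=capture("wrist");cv2.imwrite("pics/w1.png",c["image"][:,:,::-1]);print(c["mtx"],c["pose"].round(3).tolist())
o=get_obs();print(o["tool_pos"],o["tcp_rot"],o["joint_positions"])
np.savez("w1.npz",**c)
E
```

```text
time: 0.6
tool_pos: [301.9, 322.3, 218.5]
tcp_rot: [3.11, 0.352, 2.964]
contact_force: [0.1, -0.8, 0.2]
grip_width: 91.7
finger_force: 0.0
time: 1.18
tool_pos: [427.5, 151.0, 204.6]
tcp_rot: [-3.122, 0.691, 3.139]
contact_force: [-0.3, 0.1, 0.2]
grip_width: 91.6
finger_force: 0.0
[[371.64829954   0.         316.28760198]
 [  0.         371.64829954 239.13551215]
 [  0.           0.           1.        ]] [[0.015, -0.562, -0.827, 275.256], [1.0, -0.004, 0.021, 155.317], [-0.015, -0.827, 0.561, 269.335], [0.0, 0.0, 0.0, 1.0]]
[427.81429658 153.88553181 205.43610916] [-3.12958541  0.69273606  3.136663  ] [ 0.32442792  0.03459293  2.26336693 -0.89218572  0.28371676 -0.44076789]
```

View pics/w1.png

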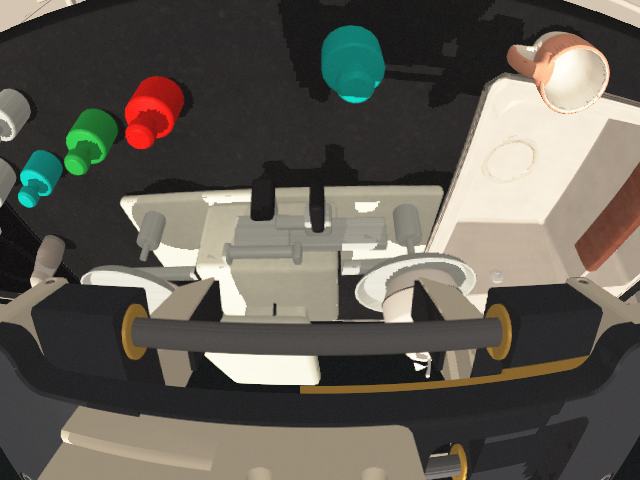

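Wrist view (image up is toward the robot, right is +y): the tab fin is at (317,207), the latch grip bar at (262,200), the left pan with caster at (415,280) and the right pan at (130,278). I'll cast rays for the fin and bar extents.

```bash
cat >> h.py <<'E'
def wray(c,uv):
    K=c["mtx"];x=(uv[0]-K[0,2])/K[0,0];y=(uv[1]-K[1,2])/K[1,1];r=np.hypot(x,y)
    d=np.array([x/r*np.sin(r),-y/r*np.sin(r),-np.cos(r)]);return c["pose"][:3,3],c["pose"][:3,:3]@d
def wpl(c,uv,ax,v):
    o,d=wray(c,uv);return (o+d*(v-o[ax])/d[ax]).round(1)
E
python3 - <<'E'
from h import *
c=dict(np.load("w1.npz"));im=c["image"]
g=cv2.cvtColor(im,cv2.COLOR_RGB2GRAY)
m=(g[165:240,240:340]<45).astype(np.uint8)
n,l,st,ce=cv2.connectedComponentsWithStats(m)
for s_ in st[1:]:
    if s_[4]>60: print(s_[:2]+[240,165],s_[2:])
for i in (180,190,200,205,210,215,220,225,230): print(i,g[i,305:330:3],"|",g[i,245:280:4])
for v in (185,207,230): print("fin",v,wpl(c,(317,v),0,525),wpl(c,(317,v),0,540))
for v in (180,200,220): print("bar",v,wpl(c,(262,v),0,530),wpl(c,(262,v),0,545))
print("basecorners",wpl(c,(121,197),2,18),wpl(c,(443,186),2,18))
E
```

```text
[240 165] [ 100   67 3251]
180 [25 25 24 26 26 24 29 25 25] | [45 46 33 32 31 31 37 24 23]
190 [166 168  30  30  31  26  31 169 169] | [161 162  31  31  35  31  30  24 162]
200 [154 154  27  27  27  29  22 150 150] | [250 250  31  32  32  32  37  21 148]
205 [157 146  29  36  29  27  20 136 133] | [168 161  36  32  33  29  30  21 141]
210 [152 150  37  42  39  37  27 138 133] | [176 167  28  32  30  24  28  19 110]
215 [157 155  38  39  37  35  28 141 131] | [156 156  29  27  28  26  26  49 126]
220 [161 155  44  39  36  36  29 159 143] | [144 144  86  22  29  60  74 143 142]
225 [226 233 148  41  39  36  29 231 219] | [141 139 137 140 139 138 139 138 144]
230 [123 128 129  31  36  34  72 132 130] | [145 147 146 146 148 145 145 147 140]
fin 185 [525.  148.7  40.4] [540.  148.3  26.7]
fin 207 [525.  149.1  66.3] [540.  148.7  54.1]
fin 230 [525.  149.4  90.7] [540. 149.  80.]
bar 180 [530.   96.3  28.9] [545.   92.8  14.8]
bar 200 [530.   99.   53.9] [545.   95.7  41.2]
bar 220 [530.  101.4  76.6] [545.   98.2  65.3]
basecorners [561.4 -75.9  18. ] [547.7 277.4  18. ]
```

```bash
python3 - <<'E'
from h import *
go([480,149,99],Rt(.8,.05))
E
```

```text
rows 4 turn [-0.0082 -0.0179 -0.0066] first shift [ 0.0087 -0.001   0.036 ]
[ 0.009 -0.001  0.036]
[ 0.01  -0.001  0.036]
[ 0.011 -0.002  0.035]
[ 0.012 -0.002  0.035]
```

```bash
python3 -m inch '[-0.0082,-0.0179,-0.0066,0.009,-0.001,0.036,0.28,-0.0082,-0.0179,-0.0066,0.010,-0.001,0.036,0.28,-0.0082,-0.0179,-0.0066,0.011,-0.002,0.035,0.28,-0.0082,-0.0179,-0.0066,0.012,-0.002,0.035,0.28,0,0,0,0,0,0,0.28,0,0,0,0,0,0,0.28,0,0,0,0,0,0,0.28]'
python3 - <<'E'
from plant import *
from h import *
c=capture("wrist");cv2.imwrite("pics/w2.png",c["image"][:,:,::-1])
o=get_obs();print(o["tool_pos"],o["tcp_rot"],o["joint_positions"],o["grip_width"])
np.savez("w2.npz",**c)
go([524,149,56],Rt(.8,.05))
E
```

```text
time: 1.82
tool_pos: [474.2, 180.4, 187.8]
tcp_rot: [-3.095, 0.684, -3.092]
contact_force: [-0.8, 1.1, 0.3]
grip_width: 50.1
finger_force: 0.0
[474.15836911 180.28320552 187.9671945 ] [-3.0945606   0.6840216  -3.09176638] [ 0.35450591  0.16834112  2.16666805 -0.99513531  0.28296624 -0.35284828] 45.56308187166516
rows 4 turn [-0.0078 -0.0193  0.0004] first shift [ 0.0144 -0.0086  0.0419]
[ 0.014 -0.009  0.042]
[ 0.016 -0.009  0.041]
[ 0.017 -0.01   0.041]
[ 0.018 -0.01   0.04 ]
```

View pics/w2.png

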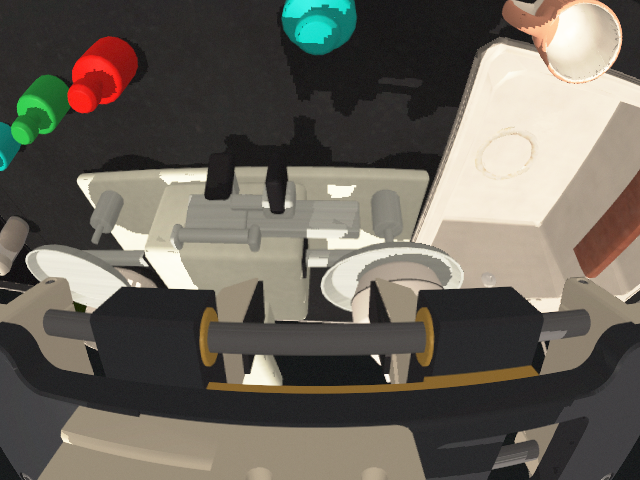

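Wrist view 2: the fin is now at (277,190) and the bar at (219,178). The arm stopped at its limits on joints 4 and 5. I'll fit a simple kinematic model to see which tilts it can reach.

```bash
cat > kin.py <<'E'
import numpy as np
from scipy.optimize import least_squares
from scipy.spatial.transform import Rotation as Ro
Q=[[1.08800538,.342748564,1.52502786,0,1.27539143,-.145995],[.32442792,.03459293,2.26336693,-.89218572,.28371676,-.44076789],[.35450591,.16834112,2.16666805,-.99513531,.28296624,-.35284828]]
P=[[173.28,495.16,237.03],[427.81,153.89,205.44],[474.16,180.28,187.97]]
E=[[-3.14003,-.000233,2.804796],[-3.12958541,.69273606,3.136663],[-3.0945606,.6840216,-3.09176638]]
lo=np.array([-2.53,-.77,.04,-1,.28,-3.11]);hi=np.array([2.53,2.02,2.7,4.14,2.66,3.11])
R0=lambda q:Ro.from_euler('ZYZYZ',[q[0],q[1]+q[2],q[3],q[4],q[5]])
def fk(q,k):
    h,a,b,d,e=k
    s,c=np.sin,np.cos
    A=q[1];B=q[1]+q[2]
    r=a*s(A)+b*s(B)+e*c(B);z=h+a*c(A)+b*c(B)-e*s(B)
    R=R0(q)*C
    return np.array([r*c(q[0]),r*s(q[0]),z])+d*R.as_matrix()[:,2],R
C=Ro.from_euler('xyz',E[0]);C=R0(Q[0]).inv()*C
def res(k): return np.concatenate([fk(q,k)[0]-p for q,p in zip(Q,P)])
f=least_squares(res,[300,400,400,200,0]);K=f.x
def ik(p,R,q0=None):
    best=None
    for g in ([q0] if q0 is not None else [[.2,.6,1.5,0,.6,-.1],[.2,.6,1.5,1.5,.6,-1.5],[.2,.6,1.5,3,.6,-2.9],[.2,.6,1.5,3,.6,2.9],[.2,.6,1.5,-.8,.6,.8]]):
        def fr(q):
            x,Rq=fk(q,K);return np.r_[(x-p)/100,(Rq.inv()*R).as_rotvec()]
        s=least_squares(fr,np.clip(g,lo+.01,hi-.01),bounds=(lo,hi))
        if best is None or s.cost<best.cost: best=s
    return best.x.round(2),best.cost.round(6)
E
python3 - <<'E'
from kin import *
from h import Rt
print(K.round(1),f.fun.round(1),C.as_rotvec())
for q,e in zip(Q,E): print(((R0(q)*C).inv()*Ro.from_euler('xyz',e)).as_rotvec().round(3))
for tau in (.5,.6,.7,.8):
  for yaw in (.05,.2):
    print(tau,yaw,"fin",*ik([524,149,56],Rt(tau,yaw)),"pre",*ik([480,149,99],Rt(tau,yaw)),"barup",*ik([500,97,90],Rt(tau,yaw)))
E
```

```text
Traceback (most recent call last):
  File "kin.py", line 16, in <module>
    C=Ro.from_euler('xyz',E[0]);C=R0(Q[0]).inv()*C
                                  ~~^^^^^^
  File "kin.py", line 8, in <lambda>
    R0=lambda q:Ro.from_euler('ZYZYZ',[q[0],q[1]+q[2],q[3],q[4],q[5]])
                ~~~~~~~~~~~~~^^^^^^^^^^^^^^^^^^^^^^^^^^^^^^^^^^^^^^^^^
  File "scipy/spatial/transform/_rotation.pyx", line 1413, in scipy.spatial.transform._rotation.Rotation.from_euler
ValueError: Expected axis specification to be a non-empty string of upto 3 characters, got ZYZYZ
```

```bash
sed -i "s/^R0=.*/R0=lambda q:Ro.from_euler('ZYZ',[q[0],q[1]+q[2],q[3]])*Ro.from_euler('YZ',[q[4],q[5]])/" kin.py
python3 - <<'E'
from kin import *
from h import Rt
print(K.round(1),f.fun.round(1),C.as_rotvec())
for q,e in zip(Q,E): print(((R0(q)*C).inv()*Ro.from_euler('xyz',e)).as_rotvec().round(3))
for tau in (.5,.6,.7,.8):
  for yaw in (.05,.2):
    print(tau,yaw,"fin",*ik([524,149,56],Rt(tau,yaw)),"pre",*ik([480,149,99],Rt(tau,yaw)),"barup",*ik([500,97,90],Rt(tau,yaw)))
E
```

```text
[-646.7  765.3  167.    82.2 -336. ] [ 65.8 -39.   27.3 -20.4 -35.7 -10.5  29.1 -14.5 -16.8] [2.86635504e-07 6.32731232e-06 1.57079685e+00]
[ 0.  0. -0.]
[-0. -0. -0.]
[-0. -0. -0.]
0.5 0.05 fin [ 0.31  0.19  2.42 -1.    0.28 -0.34] 0.011735 pre [ 0.33  0.13  2.38 -0.74  0.28 -0.59] 0.003591 barup [ 0.22  0.14  2.38 -0.56  0.28 -0.87] 0.009567
0.5 0.2 fin [ 0.31  0.19  2.41 -0.72  0.28 -0.75] 0.023022 pre [ 0.32  0.14  2.37 -0.37  0.28 -1.11] 0.008541 barup [ 0.19  0.15  2.37  0.04  0.28 -1.62] 0.012901
0.6 0.05 fin [0.31 0.16 2.5  4.12 0.28 0.82] 0.005505 pre [ 0.34  0.13  2.39 -1.    0.28 -0.32] 0.008954 barup [0.23 0.11 2.48 4.14 0.28 0.72] 0.015528
0.6 0.2 fin [0.29 0.15 2.52 3.52 0.28 1.27] 0.010682 pre [ 0.34  0.13  2.39 -1.    0.28 -0.45] 0.020213 barup [0.19 0.1  2.51 3.04 0.28 1.66] 0.023726
0.7 0.05 fin [0.3  0.15 2.51 3.82 0.28 1.1 ] 0.000242 pre [0.34 0.1  2.47 4.14 0.28 0.8 ] 0.002508 barup [0.22 0.1  2.49 3.77 0.28 1.08] 0.004904
0.7 0.2 fin [0.29 0.15 2.52 3.39 0.28 1.4 ] 0.001289 pre [0.33 0.09 2.49 3.67 0.28 1.14] 0.007931 barup [0.19 0.1  2.51 3.1  0.28 1.6 ] 0.00726
0.8 0.05 fin [0.3  0.15 2.53 3.68 0.36 1.24] 0.0 pre [0.33 0.1  2.48 3.92 0.29 1.01] 0.0 barup [0.21 0.1  2.49 3.58 0.28 1.26] 3.2e-05
0.8 0.2 fin [0.29 0.15 2.53 3.33 0.34 1.45] 0.0 pre [0.32 0.09 2.49 3.49 0.28 1.32] 0.000548 barup [0.19 0.1  2.5  3.11 0.28 1.59] 0.000266
```

```bash
python3 - <<'E'
s=open('kin.py').read()
s=s.replace("h,a,b,d,e=k","h,a,b,d,e,l,w=k").replace("    return np.array([r*c(q[0]),r*s(q[0]),z])+d*R.as_matrix()[:,2],R","    W=Ro.from_euler('ZYZ',[q[0],q[1]+q[2],q[3]]).as_matrix()\n    return np.array([r*c(q[0])-l*s(q[0]),r*s(q[0])+l*c(q[0]),z])+w*W[:,1]+d*R.as_matrix()[:,2],R")
s=s.replace("[300,400,400,200,0]","[300,400,400,200,0,70,0]")
open('kin.py','w').write(s)
E
python3 - <<'E'
from kin import *
print(K.round(1),f.fun.round(1))
E
```

```text
[222.9 506.2 379.6 307.1  46.5  76.4   0. ] [-0.  0.  0.  0. -0. -0. -0.  0.  0.]
```

```bash
python3 - <<'E'
from kin import *
from h import Rt
for tau in (.5,.6,.7,.8):
  for yaw in (.05,.2):
    print(tau,yaw,"fin",*ik([524,149,56],Rt(tau,yaw)),"fin2",*ik([524,180,56],Rt(tau,yaw)),"barup",*ik([500,97,90],Rt(tau,yaw)))
    print("   pre",*ik([480,149,99],Rt(tau,yaw)))
E
```

```text
0.5 0.05 fin [ 0.2   0.48  2.01 -0.4   0.28 -1.04] 0.006443 fin2 [ 0.28  0.5   2.   -0.57  0.28 -0.81] 0.004258 barup [ 0.04  0.36  2.1   0.    0.28 -1.58] 0.004524
   pre [ 0.21  0.34  2.11 -0.36  0.28 -1.08] 0.002523
0.5 0.2 fin [ 0.1   0.47  2.02  0.23  0.28 -1.88] 0.007588 fin2 [ 0.2   0.49  1.99 -0.02  0.28 -1.56] 0.006917 barup [-0.05  0.36  2.13  0.56  0.28 -2.35] 0.002758
   pre [ 0.12  0.33  2.12  0.16  0.28 -1.8 ] 0.003364
0.6 0.05 fin [0.19 0.51 2.23 3.47 0.28 1.36] 0.002487 fin2 [0.28 0.53 2.19 3.75 0.28 1.16] 0.002741 barup [0.02 0.39 2.33 3.05 0.28 1.64] 0.004701
   pre [0.24 0.37 2.32 3.69 0.28 1.19] 0.005592
0.6 0.2 fin [0.09 0.51 2.24 2.86 0.28 1.76] 0.002165 fin2 [0.18 0.52 2.23 3.08 0.28 1.62] 0.003039 barup [-0.09  0.38  2.31  2.28  0.28  2.18] 0.002704
   pre [0.09 0.36 2.35 2.79 0.28 1.82] 0.005412
0.7 0.05 fin [0.19 0.52 2.25 3.41 0.34 1.42] 0.0 fin2 [0.27 0.53 2.21 3.6  0.32 1.3 ] 0.0 barup [0.04 0.39 2.33 3.11 0.28 1.59] 0.0
   pre [0.21 0.37 2.33 3.54 0.28 1.31] 3.9e-05
0.7 0.2 fin [0.1  0.52 2.27 2.95 0.35 1.67] 0.0 fin2 [0.19 0.53 2.24 3.12 0.32 1.58] 0.0 barup [-0.06  0.39  2.34  2.58  0.32  1.91] 0.0
   pre [0.11 0.36 2.35 2.93 0.28 1.71] 2.8e-05
0.8 0.05 fin [0.2  0.57 2.31 3.34 0.55 1.5 ] 0.0 fin2 [0.29 0.58 2.28 3.48 0.52 1.44] 0.0 barup [0.03 0.44 2.4  3.12 0.5  1.58] 0.0
   pre [0.23 0.41 2.39 3.42 0.47 1.44] 0.0
0.8 0.2 fin [0.09 0.57 2.34 3.   0.56 1.62] 0.0 fin2 [0.19 0.57 2.31 3.12 0.54 1.58] 0.0 barup [-0.08  0.44  2.41  2.73  0.53  1.73] 0.0
   pre [0.11 0.41 2.42 3.   0.48 1.63] 0.0
```

Kinematics now fit exactly. A 40–45° tilt in front of the balance needs the flipped wrist branch (joint 4 near π), so I'll back off and roll the wrist round with joint 6 held constant.

```bash
cat >> kin.py <<'E'
def rows(qa,qb,n,show=None):
    qa=np.array(qa,float);qb=np.array(qb,float)
    for i in range(n):
        p0,A=fk(qa+(qb-qa)*i/n,K);p1,B=fk(qa+(qb-qa)*(i+1)/n,K)
        if show is None or i in show:
            print(i,np.r_[(A.inv()*B).as_rotvec()/1.5,A.inv().apply(p1-p0)/800].round(4).tolist(),p1.round(0))
E
python3 - <<'E'
from kin import *
from h import Rt
q0=Q[2]
qA=[.25,.0,2.2,-.85,.45,-.353]
rows(q0,qA,4)
qB=list(qA);qB[3]=3.3
print("B");rows(qA,qB,35,[0,5,10,15,20,25,30,34])
p,R=fk(qB,K);print(p,R.as_matrix().round(2))
Rf=lambda tau,yaw:Rt(tau,yaw)*Ro.from_euler('z',np.pi)
print(ik([480,149,99],Rf(.8,.05),[.2,.4,2.4,3.4,.47,-1.7]),ik([524,149,56],Rf(.8,.05),[.2,.4,2.4,3.4,.47,-1.7]))
E
```

```text
0 [0.029, -0.0041, 0.0421, -0.0046, -0.0309, -0.0159] [469. 156. 201.]
1 [0.0279, -0.0029, 0.0422, -0.0038, -0.0303, -0.0153] [463. 132. 213.]
2 [0.0268, -0.0017, 0.0424, -0.0029, -0.0297, -0.0147] [454. 110. 224.]
3 [0.0257, -0.0005, 0.0424, -0.002, -0.0291, -0.0142] [443.  88. 234.]
B
0 [-0.0119, 0.0323, 0.0712, 0.0182, 0.0078, -0.0005] [434.  98. 225.]
5 [-0.0119, 0.0323, 0.0712, 0.0182, 0.0078, -0.0005] [398. 161. 198.]
10 [-0.0119, 0.0323, 0.0712, 0.0182, 0.0078, -0.0005] [386. 238. 208.]
15 [-0.0119, 0.0323, 0.0712, 0.0182, 0.0078, -0.0005] [402. 301. 251.]
20 [-0.0119, 0.0323, 0.0712, 0.0182, 0.0078, -0.0005] [441. 329. 313.]
25 [-0.0119, 0.0323, 0.0712, 0.0182, 0.0078, -0.0005] [489. 313. 372.]
30 [-0.0119, 0.0323, 0.0712, 0.0182, 0.0078, -0.0005] [531. 257. 408.]
34 [-0.0119, 0.0323, 0.0712, 0.0182, 0.0078, -0.0005] [549. 197. 412.]
[548.97825566 197.27543942 412.03165849] [[ 0.21 -0.14  0.97]
 [-0.95 -0.25  0.18]
 [ 0.22 -0.96 -0.18]]
(array([ 0.23,  0.41,  2.39,  3.42,  0.47, -1.7 ]), np.float64(0.0)) (array([ 0.2 ,  0.57,  2.31,  3.34,  0.55, -1.64]), np.float64(0.0))
```

```bash
python3 -m inch '[0.029,-0.004,0.042,-0.005,-0.031,-0.016,0.28,0.028,-0.003,0.042,-0.004,-0.030,-0.015,0.28,0.027,-0.002,0.042,-0.003,-0.030,-0.015,0.28,0.026,0,0.042,-0.002,-0.029,-0.014,0.28,-0.012,0.0323,0.0712,0.0182,0.0078,-0.0005,0.28,-0.012,0.0323,0.0712,0.0182,0.0078,-0.0005,0.28,-0.012,0.0323,0.0712,0.0182,0.0078,-0.0005,0.28,-0.012,0.0323,0.0712,0.0182,0.0078,-0.0005,0.28,-0.012,0.0323,0.0712,0.0182,0.0078,-0.0005,0.28,-0.012,0.0323,0.0712,0.0182,0.0078,-0.0005,0.28]'
python3 -c "
from plant import *
print(get_obs()['joint_positions'].round(3))"
```

```text
time: 2.7
tool_pos: [397.7, 161.7, 198.6]
tcp_rot: [2.715, 0.265, 2.222]
contact_force: [-0.7, -0.0, -0.0]
grip_width: 32.6
finger_force: 0.0
[ 0.249 -0.     2.2   -0.132  0.451 -0.355]
```

Tracks the prediction exactly (398,161,198). Continuing with the remaining 29 roll rows.

```bash
python3 -m inch '[-0.012,0.0323,0.0712,0.0182,0.0078,-0.0005,0.28,-0.012,0.0323,0.0712,0.0182,0.0078,-0.0005,0.28,-0.012,0.0323,0.0712,0.0182,0.0078,-0.0005,0.28,-0.012,0.0323,0.0712,0.0182,0.0078,-0.0005,0.28,-0.012,0.0323,0.0712,0.0182,0.0078,-0.0005,0.28,-0.012,0.0323,0.0712,0.0182,0.0078,-0.0005,0.28,-0.012,0.0323,0.0712,0.0182,0.0078,-0.0005,0.28,-0.012,0.0323,0.0712,0.0182,0.0078,-0.0005,0.28,-0.012,0.0323,0.0712,0.0182,0.0078,-0.0005,0.28,-0.012,0.0323,0.0712,0.0182,0.0078,-0.0005,0.28]'; python3 -m inch '[-0.012,0.0323,0.0712,0.0182,0.0078,-0.0005,0.28,-0.012,0.0323,0.0712,0.0182,0.0078,-0.0005,0.28,-0.012,0.0323,0.0712,0.0182,0.0078,-0.0005,0.28,-0.012,0.0323,0.0712,0.0182,0.0078,-0.0005,0.28,-0.012,0.0323,0.0712,0.0182,0.0078,-0.0005,0.28,-0.012,0.0323,0.0712,0.0182,0.0078,-0.0005,0.28,-0.012,0.0323,0.0712,0.0182,0.0078,-0.0005,0.28,-0.012,0.0323,0.0712,0.0182,0.0078,-0.0005,0.28,-0.012,0.0323,0.0712,0.0182,0.0078,-0.0005,0.28,-0.012,0.0323,0.0712,0.0182,0.0078,-0.0005,0.28]'
cat >> kin.py <<'E'
Rf=lambda Rt,tau,yaw:Rt(tau,yaw)*Ro.from_euler('z',np.pi)
E
python3 - <<'E'
from plant import *
from kin import *
from h import Rt
q=get_obs()['joint_positions'];print(q.round(3))
q1=ik([430,150,250],Rf(Rt,.85,.05),[.2,.2,2.4,3.4,.5,-1.7]);print(q1)
q2=ik([480,149,99],Rf(Rt,.8,.05),[.2,.4,2.4,3.4,.47,-1.7])
print(fk(q1[0],K)[0]);rows(q,q1[0],12);rows(q1[0],q2[0],5)
E
```

```text
time: 3.53
tool_pos: [402.1, 301.2, 252.1]
tcp_rot: [2.689, -0.673, 1.473]
contact_force: [0.1, 0.8, 0.3]
grip_width: 33.0
finger_force: 0.0
time: 4.37
tool_pos: [489.6, 312.1, 372.8]
tcp_rot: [-2.182, -0.999, -0.423]
contact_force: [0.6, 0.1, 1.3]
grip_width: 33.1
finger_force: 0.0
[ 2.520e-01 -1.000e-03  2.201e+00  2.248e+00  4.500e-01 -3.620e-01]
(array([ 0.32, -0.04,  2.4 ,  4.14,  0.28, -2.39]), np.float64(0.005574))
[429.98645367 147.82334614 249.4119736 ]
0 [-0.0276, 0.027, -0.016, 0.0082, 0.0148, -0.0048] [495. 299. 374.]
1 [-0.0324, 0.0206, -0.0159, 0.0048, 0.0176, -0.0052] [498. 284. 373.]
2 [-0.0359, 0.0137, -0.0158, 0.0011, 0.0198, -0.0056] [500. 268. 369.]
3 [-0.038, 0.0064, -0.0158, -0.0029, 0.0212, -0.0058] [500. 252. 363.]
4 [-0.0387, -0.0009, -0.0158, -0.007, 0.0218, -0.006] [499. 235. 354.]
5 [-0.038, -0.008, -0.0159, -0.0111, 0.0217, -0.0061] [495. 219. 343.]
6 [-0.0362, -0.0147, -0.0159, -0.0149, 0.0209, -0.0061] [489. 203. 330.]
7 [-0.0332, -0.0207, -0.016, -0.0185, 0.0195, -0.0061] [481. 189. 315.]
8 [-0.0293, -0.0259, -0.016, -0.0216, 0.0174, -0.0059] [471. 176. 300.]
9 [-0.0247, -0.0301, -0.0161, -0.0243, 0.0149, -0.0057] [459. 165. 283.]
10 [-0.0195, -0.0333, -0.016, -0.0264, 0.0121, -0.0054] [445. 155. 266.]
11 [-0.014, -0.0355, -0.016, -0.0278, 0.009, -0.0051] [430. 148. 249.]
0 [-0.015, -0.0188, -0.0064, -0.0166, 0.0068, 0.0341] [445. 143. 223.]
1 [-0.0061, -0.018, -0.0049, -0.018, 0.0022, 0.0339] [458. 141. 195.]
2 [0.003, -0.0187, -0.0025, -0.0203, -0.0022, 0.0335] [469. 141. 166.]
3 [0.0119, -0.021, 0.0008, -0.0235, -0.006, 0.0328] [477. 145. 134.]
4 [0.0203, -0.0248, 0.005, -0.0274, -0.0092, 0.0318] [481. 152. 101.]
```

```bash
python3 - <<'E'
from plant import *
from kin import *
from h import Rt
q=get_obs()['joint_positions']
q1=ik([440,150,220],Rf(Rt,1.1,.05),[.2,.2,2.4,3.4,.5,-1.7]);print(q1)
q2=ik([480,149,99],Rf(Rt,.8,.05),[.2,.4,2.4,3.4,.47,-1.7])
rows(q,q1[0],12);rows(q1[0],q2[0],4)
E
```

```text
(array([ 0.32,  0.16,  2.54,  3.53,  0.68, -1.75]), np.float64(0.0))
0 [-0.0073, 0.0079, -0.0053, -0.0107, 0.0078, -0.0002] [488. 309. 363.]
1 [-0.0118, 0.0084, -0.0065, -0.0102, 0.01, -0.0011] [486. 304. 353.]
2 [-0.0164, 0.0082, -0.0079, -0.0101, 0.0122, -0.002] [485. 297. 342.]
3 [-0.0209, 0.0074, -0.0095, -0.0103, 0.0145, -0.0029] [483. 288. 331.]
4 [-0.0254, 0.0059, -0.0114, -0.0108, 0.0168, -0.0037] [482. 276. 320.]
5 [-0.0296, 0.0037, -0.0134, -0.0116, 0.0189, -0.0045] [480. 263. 307.]
6 [-0.0335, 0.0009, -0.0156, -0.0128, 0.021, -0.0052] [477. 248. 294.]
7 [-0.0371, -0.0024, -0.018, -0.0142, 0.0229, -0.0059] [473. 232. 280.]
8 [-0.0401, -0.0062, -0.0205, -0.016, 0.0246, -0.0065] [467. 213. 266.]
9 [-0.0427, -0.0104, -0.0231, -0.018, 0.0261, -0.007] [460. 193. 251.]
10 [-0.0446, -0.0149, -0.0258, -0.0202, 0.0273, -0.0074] [451. 172. 235.]
11 [-0.046, -0.0197, -0.0286, -0.0225, 0.0283, -0.0077] [440. 149. 220.]
0 [0.0018, -0.0486, -0.0026, -0.0242, -0.0028, 0.0309] [453. 152. 192.]
1 [0.0012, -0.0491, -0.0018, -0.0242, -0.001, 0.0312] [464. 154. 162.]
2 [0.0006, -0.0495, -0.0009, -0.0242, 0.0008, 0.0315] [474. 153. 132.]
3 [0.0002, -0.0499, -0.0001, -0.0241, 0.0025, 0.0317] [481. 152. 101.]
```

```bash
python3 -m inch '[-0.0073,0.0079,-0.0053,-0.0107,0.0078,-0.0002,0.28,-0.0118,0.0084,-0.0065,-0.0102,0.01,-0.0011,0.28,-0.0164,0.0082,-0.0079,-0.0101,0.0122,-0.002,0.28,-0.0209,0.0074,-0.0095,-0.0103,0.0145,-0.0029,0.28,-0.0254,0.0059,-0.0114,-0.0108,0.0168,-0.0037,0.28,-0.0296,0.0037,-0.0134,-0.0116,0.0189,-0.0045,0.28,-0.0335,0.0009,-0.0156,-0.0128,0.021,-0.0052,0.28,-0.0371,-0.0024,-0.018,-0.0142,0.0229,-0.0059,0.28,-0.0401,-0.0062,-0.0205,-0.016,0.0246,-0.0065,0.28,-0.0427,-0.0104,-0.0231,-0.018,0.0261,-0.007,0.28]'; python3 -m inch '[-0.0446,-0.0149,-0.0258,-0.0202,0.0273,-0.0074,0.28,-0.046,-0.0197,-0.0286,-0.0225,0.0283,-0.0077,0.28,0.002,-0.0486,-0.002,-0.0242,-0.0028,0.0309,0.28,0.001,-0.049,-0.002,-0.0242,-0.001,0.0312,0.28,0,-0.0495,0,-0.0242,0.001,0.0315,0.28,0,-0.05,0,-0.024,0.0025,0.0317,0.28,0,0,0,0,0,0,0.28]'
python3 - <<'E'
from plant import *
from kin import *
from h import *
c=capture("wrist");cv2.imwrite("pics/w3.png",c["image"][:,:,::-1])
o=get_obs();print(o["tool_pos"],o["tcp_rot"],o["joint_positions"],o["grip_width"],c["pose"].round(2).tolist())
np.savez("w3.npz",**c)
go([524,149,56],Rf(Rt,.8,.05))
E
```

```text
time: 5.2
tool_pos: [460.0, 192.1, 250.0]
tcp_rot: [-2.833, -1.139, -0.145]
contact_force: [0.6, 0.1, 0.2]
grip_width: 32.9
finger_force: 0.0
time: 5.78
tool_pos: [483.2, 150.6, 98.4]
tcp_rot: [3.135, -0.8, 0.061]
contact_force: [-0.6, -0.4, 1.0]
grip_width: 33.1
finger_force: 0.0
[482.25571578 150.58597186  99.89881446] [ 3.13489127 -0.8031233   0.06189194] [ 0.22746568  0.41324396  2.38789466  3.42121419  0.4708354  -1.70569511] 33.11069062749166 [[0.06, 0.87, -0.49, 429.87], [-1.0, 0.05, -0.02, 149.38], [0.0, 0.49, 0.87, 254.41], [0.0, 0.0, 0.0, 1.0]]
rows 2 turn [-0.0006 -0.0011  0.0028] first shift [-0.0017  0.0024  0.0378]
[-0.002  0.002  0.038]
[-0.002  0.002  0.038]
```

View pics/w3.png

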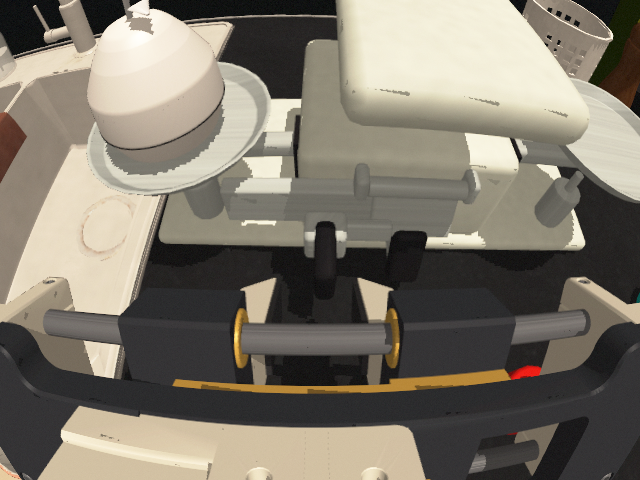

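Wrist view 3 (now from above, left is +y): fin (325,258), grip bar (407,255), caster at (155,90), and the fin nearly centred between the fingers. I'll check its y by ray.

```bash
python3 - <<'E'
from plant import *
from kin import *
from h import *
c=dict(np.load("w3.npz"))
for n,uv,z in [("fin top back",(326,222),69),("fin top front",(325,252),69),("fin bot front",(325,298),35),("bar L",(388,280),25),("bar R",(416,280),25),("bar top L",(392,233),62),("bar top R",(427,233),62),("hoodL",(343,112),164),("hoodR",(580,132),164),("hood mid",(462,128),164),("baseFL",(162,243),18),("baseFR",(580,250),18)]: print(n,wpl(c,uv,2,z))
for i in (225,240,255,270,285): print(i,cv2.cvtColor(c["image"],cv2.COLOR_RGB2GRAY)[i,308:440:4])
E
```

```text
fin top back [547.1 149.5  69. ]
fin top front [527.1 149.2  69. ]
fin bot front [512.3 147.6  35. ]
bar L [531.1 105.3  25. ]
bar R [531.9  85.5  25. ]
bar top L [546.2 108.8  62. ]
bar top R [547.5  86.4  62. ]
hoodL [535.3 145.1 164. ]
hoodR [542.8  37.9 164. ]
hood mid [532.3 100.  164. ]
baseFL [553.7 274.4  18. ]
baseFR [566.7 -74.2  18. ]
225 [121 119  57  20  18  21  20 117 114 112 128 126 125 124 124 121 123 120
 119 119 117 101 111 108 110 109 108 109 109 108 110 107 108]
240 [158 169  26  28  32  35  31 109 168 172 118 111 113 116 115 112 113 113
 110 110 103  20  20  24  23  24  23  19  22  22 234 232 232]
255 [101 106  29  29  30  35  31  57 113  62  16  24  23  20  22  24  19  24
  23  21  23  20  27  25  26  28  28  24  26  36  34  39  39]
270 [18 20 26 32 35 37 32 22 24 20 22 21 23 16 15 22 20 20 20 21 19 22 23 26
 26 22 23 21 37 37 37 36 35]
285 [ 19  23  18  23  23  20  22  38  38  37  37  31  38 186 195 192 195 194
 181  75  21  21  25  38  38  37  38  37  34  37  38  38  38]
```

```bash
python3 -m inch '[0,0,0.003,-0.0015,0.0015,0.024,0.28,0,0,0.003,-0.0015,0.0015,0.024,0.28,0,0,0,-0.001,0,0.024,0.28,0,0,0,0,0,0,1,0,0,0,0,0,0,1,0,0,0,0,0,0,1,0,0,0,0,0,0,1,0,0,0,0,0,0,1]'
```

```text
time: 6.5
tool_pos: [520.5, 150.7, 59.3]
tcp_rot: [-3.139, -0.805, 0.05]
contact_force: [-0.3, -1.0, -0.7]
grip_width: 21.8
finger_force: 30.0
```

```bash
python3 -m inch '[0,0,0,0,0,0,1,0,0,0,0,0,0,1,0,0,0,0,0,0,1]'
```

```text
time: 6.75
tool_pos: [520.7, 150.8, 59.1]
tcp_rot: [-3.139, -0.805, 0.05]
contact_force: [-6.5, -2.4, 7.4]
grip_width: 21.3
finger_force: 30.0
```

Opening is 21 mm against 12 mm for the fin, so the tips caught the grey bracket seen around the fin in view 3 at (325,235). I'll back off about 8 mm and regrip the fin's free front part.

```bash
python3 -m inch '[0,0,0,0,0,0,0.35,0,0,0,0,0,0,0.35,0,0,0,-0.009,0.0015,-0.004,0.35,0,0,0,0,0,0,1,0,0,0,0,0,0,1,0,0,0,0,0,0,1,0,0,0,0,0,0,1,0,0,0,0,0,0,1,0,0,0,0,0,0,1]'
```

```text
time: 7.5
tool_pos: [514.4, 149.3, 55.6]
tcp_rot: [-3.139, -0.805, 0.05]
contact_force: [1.5, 1.5, -1.0]
grip_width: 11.9
finger_force: 30.0
```

Fin gripped (11.9 mm). Now sliding it left 27 mm.

```bash
python3 -m inch '[0,0,0,0,-0.005,0,1,0,0,0,0,-0.005,0,1,0,0,0,0,-0.005,0,1,0,0,0,0,-0.005,0,1,0,0,0,0,-0.005,0,1,0,0,0,0,-0.005,0,1,0,0,0,0,-0.0035,0,1,0,0,0,0,0,0,1,0,0,0,0,0,0,1]'
```

```text
time: 8.25
tool_pos: [513.5, 171.6, 55.6]
tcp_rot: [-3.136, -0.805, 0.034]
contact_force: [7.5, -30.3, -1.6]
grip_width: 11.8
finger_force: 30.0
```

```bash
python3 -m inch '[0,0,0,0,0.003,0,0.35,0,0,0,0,0,0,0.35,0,0,0,0,0,0,0.35,0,0,0,0,0,-0.025,0.35,0,0,0,0,0,-0.025,0.35,0,0,0,0,0,0,0.35]'
python3 - <<'E'
from plant import *
from kin import *
from h import *
c=capture("wrist");cv2.imwrite("pics/w4.png",c["image"][:,:,::-1])
o=get_obs();print(o["tool_pos"],o["tcp_rot"],o["grip_width"])
np.savez("w4.npz",**c)
E
```

```text
time: 8.75
tool_pos: [481.8, 172.7, 84.2]
tcp_rot: [-3.139, -0.804, 0.052]
contact_force: [-0.4, -0.1, -0.6]
grip_width: 30.0
finger_force: 0.0
[483.24724047 172.88116791  84.0650966 ] [-3.13828811 -0.80518011  0.05178677] 30.10234566612334
```

View pics/w4.png

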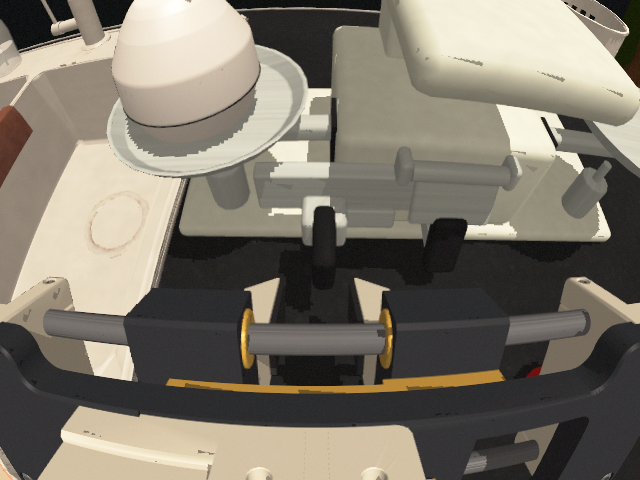

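View 4: fin at (323,240) and bar at (445,240). The bolt now ends at col ~393, clear of the plate edge at col ~410. Measuring both.

```bash
python3 - <<'E'
from plant import *
from kin import *
from h import *
c=dict(np.load("w4.npz"))
for n,uv,z in [("fin top",(324,215),69),("bar L",(425,265),25),("bar R",(455,267),25),("bar top L",(431,222),62),("bar top R",(466,220),62),("bar frontmid",(441,255),35),("hingeL",(404,165),90),("hingeR",(512,172),90)]: print(n,wpl(c,uv,2,z))
go([505,96.5,64],Rf(Rt,.75,.05))
for tau in(.55,.65,.75,.85):
  for p in ([530,96,56],[515,96,62],[498,96,95],[495,96,105]): print(tau,p,ik(p,Rf(Rt,tau,.05),[.1,.5,2.3,3.3,.5,-1.6]))
E
```

```text
fin top [541.4 172.8  69. ]
bar L [535.2 104.9  25. ]
bar R [534.4  83.7  25. ]
bar top L [545.  109.9  62. ]
bar top R [547.9  87.   62. ]
bar frontmid [537.8  96.4  35. ]
hingeL [562.8 130.3  90. ]
hingeR [565.3  63.1  90. ]
rows 3 turn [-0.001  -0.0123  0.0003] first shift [-0.0009  0.0323  0.011 ]
[-0.001  0.032  0.011]
[-0.001  0.032  0.011]
[-0.     0.032  0.011]
0.55 [530, 96, 56] (array([ 0.02,  0.5 ,  2.26,  3.02,  0.28, -1.48]), np.float64(0.006391))
0.55 [515, 96, 62] (array([ 0.02,  0.47,  2.29,  3.03,  0.28, -1.48]), np.float64(0.006048))
0.55 [498, 96, 95] (array([ 0.01,  0.38,  2.34,  2.95,  0.28, -1.42]), np.float64(0.011655))
0.55 [495, 96, 105] (array([-0.  ,  0.35,  2.35,  2.9 ,  0.28, -1.38]), np.float64(0.014156))
0.65 [530, 96, 56] (array([ 0.03,  0.5 ,  2.25,  3.09,  0.28, -1.54]), np.float64(0.000115))
0.65 [515, 96, 62] (array([ 0.03,  0.47,  2.29,  3.09,  0.28, -1.54]), np.float64(7.4e-05))
0.65 [498, 96, 95] (array([ 0.03,  0.38,  2.34,  3.07,  0.28, -1.52]), np.float64(0.001526))
0.65 [495, 96, 105] (array([ 0.02,  0.35,  2.35,  3.06,  0.28, -1.51]), np.float64(0.002526))
0.75 [530, 96, 56] (array([ 0.03,  0.54,  2.31,  3.11,  0.46, -1.56]), np.float64(0.0))
0.75 [515, 96, 62] (array([ 0.03,  0.51,  2.35,  3.11,  0.47, -1.56]), np.float64(0.0))
0.75 [498, 96, 95] (array([ 0.03,  0.4 ,  2.37,  3.11,  0.37, -1.55]), np.float64(0.0))
0.75 [495, 96, 105] (array([ 0.03,  0.36,  2.37,  3.1 ,  0.34, -1.55]), np.float64(0.0))
0.85 [530, 96, 56] (array([ 0.03,  0.6 ,  2.38,  3.11,  0.69, -1.56]), np.float64(0.0))
0.85 [515, 96, 62] (array([ 0.03,  0.58,  2.41,  3.12,  0.7 , -1.57]), np.float64(0.0))
0.85 [498, 96, 95] (array([ 0.03,  0.46,  2.44,  3.12,  0.61, -1.56]), np.float64(0.0))
0.85 [495, 96, 105] (array([ 0.03,  0.42,  2.44,  3.11,  0.57, -1.56]), np.float64(0.0))
```

```bash
python3 - <<'E'
from plant import *
from kin import *
from h import *
R=Rf(Rt,.8,.05)
go([500,96.5,76],R)
go([538,97,40],R,[500,96.5,76],R)
# arc
H=np.array([560,97,90.]);p0=np.array([538,97,40.]);R0=R
yb=np.array([-np.sin(.05),np.cos(.05),0])
n=12
for i in range(n):
    a=lambda i:H+Ro.from_rotvec(yb*1.12*i/n).apply(p0-H)
    print((R.inv().apply(a(i+1)-a(i))/800).round(4),a(i+1).round(1))
E
```

```text
rows 3 turn [-0.001  -0.0012  0.0003] first shift [0.0013 0.0322 0.0061]
[0.001 0.032 0.006]
[0.001 0.032 0.006]
[0.001 0.032 0.006]
rows 2 turn [0. 0. 0.] first shift [0.0004 0.0009 0.0327]
[0.    0.001 0.033]
[0.    0.001 0.033]
[-0.0019  0.     -0.0061] [533.4  96.8  42.3]
[-0.0014 -0.     -0.0062] [529.1  96.6  44.9]
[-0.0008  0.     -0.0063] [525.1  96.4  48. ]
[-0.0002 -0.     -0.0064] [521.3  96.2  51.5]
[ 0.0004  0.     -0.0064] [517.9  96.   55.2]
[ 0.001  -0.     -0.0063] [514.8  95.8  59.3]
[ 0.0016 -0.     -0.0062] [512.2  95.7  63.7]
[ 0.0021  0.     -0.006 ] [509.9  95.6  68.2]
[ 0.0027  0.     -0.0058] [508.1  95.5  73. ]
[ 0.0032 -0.     -0.0055] [506.8  95.4  77.9]
[ 0.0037 -0.     -0.0052] [505.9  95.4  82.9]
[ 0.0042 -0.     -0.0048] [505.4  95.4  88. ]
```

```bash
python3 -m inch '[0,0,0,0.001,0.032,0.006,0.13,0,0,0,0.001,0.032,0.006,0.13,0,0,0,0.001,0.032,0.006,0.13,0,0,0,0,0.0005,0.0165,0.13,0,0,0,0,0.0005,0.0165,0.13,0,0,0,0,0.0005,0.0165,0.13,0,0,0,0,0.0005,0.0165,0.13,0,0,0,0,0,0,1]'; python3 -m inch '[0,0,0,0,0,0,1,0,0,0,0,0,0,1,0,0,0,0,0,0,1]'
```

```text
time: 9.47
tool_pos: [540.0, 96.5, 36.7]
tcp_rot: [-3.139, -0.804, 0.05]
contact_force: [0.3, -0.3, 0.4]
grip_width: 36.5
finger_force: 0.0
time: 9.72
tool_pos: [537.6, 95.5, 37.9]
tcp_rot: [-3.138, -0.803, 0.046]
contact_force: [3.9, -4.6, -5.6]
grip_width: 21.6
finger_force: 30.0
```

Bar gripped (21.6 mm). Lifting along the arc.

```bash
python3 -m inch '[0,0,0,-0.002,0,-0.006,1,0,0,0,-0.0014,0,-0.0062,1,0,0,0,-0.0008,0,-0.0063,1,0,0,0,-0.0002,0,-0.0064,1,0,0,0,0.0004,0,-0.0064,1,0,0,0,0.001,0,-0.0063,1]'
```

```text
time: 10.22
tool_pos: [514.1, 94.8, 57.3]
tcp_rot: [-3.138, -0.803, 0.048]
contact_force: [2.4, -2.2, -6.3]
grip_width: 21.4
finger_force: 30.0
```

```bash
python3 -m inch '[0,0,0,0.0016,0,-0.0062,1,0,0,0,0.0021,0,-0.006,1,0,0,0,0.0027,0,-0.0058,1,0,0,0,0.0032,0,-0.0055,1,0,0,0,0.0037,0,-0.0052,1,0,0,0,0.0042,0,-0.0048,1,0,0,0,0,0,0,1,0,0,0,0,0,0,1]'
```

```text
time: 10.88
tool_pos: [503.6, 94.5, 85.9]
tcp_rot: [-3.139, -0.802, 0.05]
contact_force: [-6.0, -5.3, -3.3]
grip_width: 21.3
finger_force: 30.0
```

```bash
python3 -m inch '[0,0,0,0.0045,0,-0.0044,1,0,0,0,0,0,0,1]'
```

```text
time: 11.05
tool_pos: [503.4, 94.5, 90.8]
tcp_rot: [-3.139, -0.801, 0.05]
contact_force: [-6.1, -5.5, -3.5]
grip_width: 21.4
finger_force: 30.0
```

Light forces and about 1.1 rad swung. I'll release, back off, and plan the weight pick.

```bash
python3 -m inch '[0,0,0,0,0,0,0.1,0,0,0,0,0,0,0.1,0,0,0,0,0,0,0.1,0,0,0,0,0,-0.03,0.1,0,0,0,0,0,-0.03,0.1,0,0,0,0,0,-0.03,0.1,0,0,0,0,0,0,0.1]'
python3 - <<'E'
from plant import *
from kin import *
from h import *
for n in ("scene",):
    c=capture(n);cv2.imwrite(f"pics/{n}5.png",c["image"][:,:,::-1])
    cv2.imwrite("pics/c5.png",cv2.resize(c["image"][130:380,190:440,::-1],None,fx=2.4,fy=2.4,interpolation=cv2.INTER_CUBIC))
print("green",plane(S,s(277,335),58),"red",plane(S,s(193,313),58),"turq2",plane(S,s(39,258),58))
q=get_obs()['joint_positions'];print(q.round(2))
for nm,p in (("pick",[422,-172,25]),("pan",[600,-50,138]),("panhi",[600,-50,200])):
  for tau in (0,.2,.4,.8,1.0,1.2):
    for yaw in(-.4,-.1):
      r=ik(p,Rf(Rt,tau,yaw),[np.arctan2(p[1],p[0])-.1,.5,2.3,3.1,.5,-1.6]);r2=ik(p,Rt(tau,yaw),[np.arctan2(p[1],p[0])-.1,.5,2.,0,.5,-1.6])
      print(nm,tau,yaw,"flip" if r[1]<1e-4 else "", r[0] if r[1]<1e-4 else "",'norm' if r2[1]<1e-4 else "",r2[0] if r2[1]<1e-4 else "")
E
```

```text
time: 11.63
tool_pos: [452.0, 92.1, 143.6]
tcp_rot: [-3.139, -0.808, 0.052]
contact_force: [0.3, 0.4, -0.3]
grip_width: 41.0
finger_force: 0.0
green [468.3 -77.2  58. ] red [442.5   1.5  58. ] turq2 [406.7 166.   58. ]
[ 0.02  0.22  2.47  3.06  0.36 -1.52]
pick 0 -0.4 flip [-0.56  0.53  1.96 -0.    0.66  1.42] norm [-0.56  0.53  1.96  0.    0.66 -1.73]
pick 0 -0.1 flip [-0.56  0.53  1.96 -0.    0.66  1.12] norm [-0.56  0.53  1.96  0.    0.66 -2.03]
pick 0.2 -0.4 flip [-0.58  0.47  2.12  0.1   0.35  1.3 ] norm [-0.58  0.47  2.12  0.1   0.35 -1.84]
pick 0.2 -0.1 flip [-0.62  0.47  2.12  0.26  0.39  0.81] norm [-0.62  0.47  2.12  0.26  0.39 -2.33]
pick 0.4 -0.4    
pick 0.4 -0.1    
pick 0.8 -0.4 flip [-0.71  0.71  2.59  2.88  0.96 -1.63]  
pick 0.8 -0.1 flip [-0.94  0.69  2.55  2.36  0.87 -1.67]  
pick 1.0 -0.4 flip [-0.76  1.03  2.7   2.84  1.55 -1.77]  
pick 1.0 -0.1 flip [-1.08  0.97  2.63  2.33  1.29 -1.96]  
pick 1.2 -0.4    
pick 1.2 -0.1 flip [-1.2   1.27  2.65  2.16  1.61 -2.25]  
pan 0 -0.4 flip [-0.21  0.57  1.44 -0.    1.13  1.76] norm [-0.21  0.57  1.44  0.    1.13 -1.38]
p
[... 771 characters left out ...]
38]
panhi 0 -0.1 flip [-0.21  0.51  1.36 -0.    1.27  1.46] norm [-0.21  0.51  1.36  0.    1.27 -1.68]
panhi 0.2 -0.4   norm [-0.19  0.42  1.54 -0.05  0.99 -1.34]
panhi 0.2 -0.1 flip [-0.22  0.41  1.55  0.03  0.99  1.43] norm [-0.22  0.41  1.55  0.03  0.99 -1.71]
panhi 0.4 -0.4   norm [-0.16  0.34  1.71 -0.14  0.7  -1.24]
panhi 0.4 -0.1 flip [-0.24  0.33  1.73  0.08  0.69  1.38] norm [-0.24  0.33  1.73  0.08  0.69 -1.76]
panhi 0.8 -0.4    
panhi 0.8 -0.1    
panhi 1.0 -0.4 flip [-0.07  0.34  2.17  3.84  0.44 -2.04]  
panhi 1.0 -0.1 flip [-0.29  0.31  2.22  2.73  0.42 -1.29]  
panhi 1.2 -0.4 flip [-0.04  0.46  2.27  3.6   0.82 -1.76]  
panhi 1.2 -0.1 flip [-0.31  0.43  2.34  2.88  0.84 -1.47]
```

View pics/c5.png

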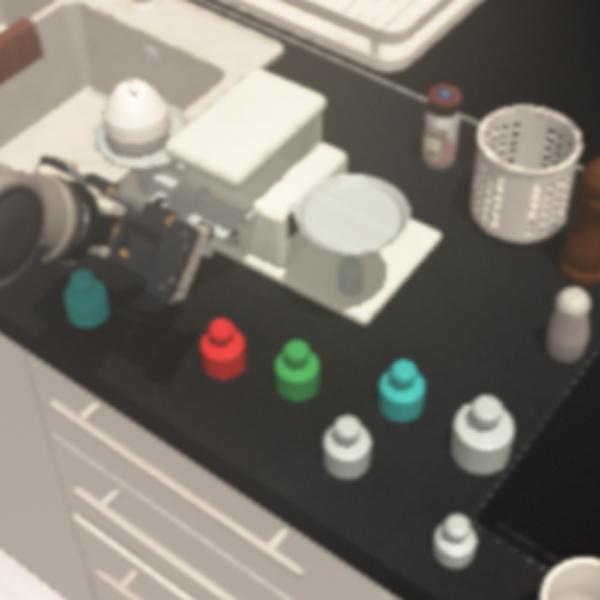

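Crop c5: the right pan has risen about 3 px at (354,214), so the beam is free and tipped to the caster. The medium weight is still at (347,447). Candidates there: steel (347,447) medium, (483,433) large, (456,540) small, with coloured decoys at (86,298), (222,348), (297,370) and (402,390). The uncoloured middle-sized one at (347,447) is mine. Next, unroll the wrist to a vertical tool above it.

```bash
python3 - <<'E'
from plant import *
from kin import *
from h import *
q=get_obs()['joint_positions']
qw,e=ik([422,-172,190],Rt(0,-1.57),[-.55,.4,1.8,0,.9,-.56]);print(qw,e)
qb=np.array([-.15,.05,2.2,1.5,.5,-1.1])
import sys
n1,n2=16,16
def prt(qa,qb,n):
    rows(qa,qb,n)
prt(q,qb,n1);prt(qb,qw,n2)
E
```

```text
[-0.56  0.26  1.78 -0.    1.1  -0.56] 0.0
0 [0.0174, 0.0226, -0.0394, 0.0216, -0.0071, 0.0005] [466.  98. 156.]
1 [0.0167, 0.0216, -0.0401, 0.0209, -0.006, 0.0004] [476. 105. 168.]
2 [0.016, 0.0204, -0.0407, 0.02, -0.005, 0.0003] [486. 111. 179.]
3 [0.0154, 0.0191, -0.0413, 0.019, -0.004, 0.0002] [494. 117. 191.]
4 [0.0148, 0.0177, -0.0419, 0.0179, -0.003, -0.0] [501. 123. 202.]
5 [0.0143, 0.0161, -0.0425, 0.0166, -0.0021, -0.0003] [508. 129. 213.]
6 [0.0137, 0.0144, -0.043, 0.0153, -0.0012, -0.0006] [513. 134. 222.]
7 [0.0133, 0.0125, -0.0435, 0.0138, -0.0004, -0.0009] [517. 139. 232.]
8 [0.0129, 0.0106, -0.0439, 0.0123, 0.0003, -0.0012] [520. 143. 240.]
9 [0.0125, 0.0085, -0.0442, 0.0107, 0.0009, -0.0016] [522. 147. 248.]
10 [0.0122, 0.0064, -0.0445, 0.0089, 0.0015, -0.002] [523. 149. 254.]
11 [0.0119, 0.0041, -0.0447, 0.0071, 0.002, -0.0025] [524. 151. 260.]
12 [0.0117, 0.0018, -0.0448, 0.0053, 0.0024, -0.0029] [524. 152. 265.]
13 [0.0116, -0.0006, -0.0448, 0.0033, 0.0027, -0.0034] [524. 151. 270.]
14 [0.0115, -0.003, -0.0447, 0.0014, 0.0029, -0.004] [523. 150. 273.]
15 [0.0115, -
[... 520 characters left out ...]
.0234, -0.0062, -0.0037] [519.  71. 235.]
7 [0.0357, -0.02, -0.0126, -0.0258, -0.008, -0.0046] [514.  51. 226.]
8 [0.0371, -0.0227, -0.01, -0.0281, -0.0098, -0.0053] [506.  30. 218.]
9 [0.0383, -0.0253, -0.0074, -0.0303, -0.0116, -0.0059] [498.   6. 211.]
10 [0.0394, -0.0277, -0.0046, -0.0324, -0.0133, -0.0063] [488. -20. 204.]
11 [0.0404, -0.03, -0.0017, -0.0343, -0.0149, -0.0065] [477. -48. 198.]
12 [0.0412, -0.0322, 0.0011, -0.0361, -0.0165, -0.0065] [465. -77. 194.]
13 [0.042, -0.0342, 0.004, -0.0378, -0.0179, -0.0063] [ 451. -108.  191.]
14 [0.0426, -0.0361, 0.0069, -0.0394, -0.0193, -0.0059] [ 436. -140.  191.]
15 [0.0431, -0.0378, 0.0098, -0.0408, -0.0204, -0.0053] [ 420. -173.  192.]
```

```bash
python3 - <<'E'
from plant import *
from kin import *
from h import *
q=get_obs()['joint_positions']
qw,e=ik([422,-172,190],Rt(0,-1.57),[-.55,.4,1.8,0,.9,-.56])
qa=q.copy();qa[1]=-.05;qa[4]=.42
qb=np.array([-.25,-.1,2.25,1.4,.55,-1.1])
rows(q,qa,3);rows(qa,qb,17);rows(qb,qw,14)
E
```

```text
0 [-0.0008, 0.0728, -0.0017, 0.0492, -0.0002, -0.0313] [463.  93. 189.]
1 [-0.0008, 0.0728, -0.0018, 0.0498, -0.0003, -0.0311] [467.  93. 236.]
2 [-0.0007, 0.0728, -0.0019, 0.0504, -0.0003, -0.031] [467.  94. 283.]
0 [0.017, 0.0138, -0.0392, 0.0139, -0.006, 0.0032] [473.  99. 292.]
1 [0.0168, 0.0125, -0.0396, 0.0129, -0.0052, 0.0031] [479. 104. 300.]
2 [0.0166, 0.0112, -0.04, 0.0118, -0.0045, 0.0029] [484. 109. 308.]
3 [0.0165, 0.0097, -0.0403, 0.0106, -0.0039, 0.0027] [489. 114. 314.]
4 [0.0164, 0.0082, -0.0406, 0.0093, -0.0033, 0.0025] [492. 119. 320.]
5 [0.0163, 0.0066, -0.0409, 0.0079, -0.0028, 0.0022] [495. 123. 324.]
6 [0.0163, 0.0049, -0.0411, 0.0065, -0.0023, 0.0019] [497. 127. 328.]
7 [0.0163, 0.0031, -0.0412, 0.005, -0.0019, 0.0015] [499. 131. 331.]
8 [0.0163, 0.0013, -0.0413, 0.0035, -0.0016, 0.0012] [500. 133. 332.]
9 [0.0164, -0.0006, -0.0413, 0.0019, -0.0014, 0.0008] [500. 135. 333.]
10 [0.0165, -0.0025, -0.0412, 0.0002, -0.0012, 0.0003] [500. 136. 332.]
11 [0.0167, -0.0044, -0.0411, -0.0014, -0.0011, -0.0001] [499. 136. 331.]
12 [0.0169, -0.0064, -0.0409, -0.0031, -0.0
[... 637 characters left out ...]
 -0.0225, -0.0058, 0.0021] [499.  68. 267.]
5 [0.0426, -0.0177, -0.0138, -0.0254, -0.0075, 0.001] [496.  51. 255.]
6 [0.0441, -0.0206, -0.0112, -0.0281, -0.0091, -0.0] [492.  30. 244.]
7 [0.0453, -0.0235, -0.0084, -0.0306, -0.0108, -0.0008] [486.   8. 232.]
8 [0.0464, -0.0262, -0.0056, -0.0331, -0.0123, -0.0015] [478. -17. 222.]
9 [0.0473, -0.0289, -0.0027, -0.0353, -0.0138, -0.0019] [469. -45. 212.]
10 [0.048, -0.0314, 0.0002, -0.0375, -0.0151, -0.0021] [459. -74. 205.]
11 [0.0486, -0.0338, 0.0031, -0.0394, -0.0163, -0.002] [ 447. -106.  198.]
12 [0.049, -0.0361, 0.006, -0.0412, -0.0173, -0.0017] [ 434. -139.  194.]
13 [0.0492, -0.0382, 0.0088, -0.0428, -0.0181, -0.0012] [ 420. -173.  192.]
```

```bash
python3 -m inch '[0,0.0546,-0.0013,0.037,0,-0.0235,0.1,0,0.0546,-0.0013,0.0373,0,-0.0234,0.1,0,0.0546,-0.0013,0.0376,0,-0.0233,0.1,0,0.0546,-0.0013,0.0379,0,-0.0232,0.1,0.017,0.0138,-0.0392,0.0139,-0.006,0.0032,-0.2,0.0168,0.0125,-0.0396,0.0129,-0.0052,0.0031,-0.2,0.0166,0.0112,-0.04,0.0118,-0.0045,0.0029,-0.2,0.0165,0.0097,-0.0403,0.0106,-0.0039,0.0027,-0.2,0.0164,0.0082,-0.0406,0.0093,-0.0033,0.0025,-0.2,0.0163,0.0066,-0.0409,0.0079,-0.0028,0.0022,-0.2]'; python3 -m inch '[0.0163,0.0049,-0.0411,0.0065,-0.0023,0.0019,-0.2,0.0163,0.0031,-0.0412,0.005,-0.0019,0.0015,-0.2,0.0163,0.0013,-0.0413,0.0035,-0.0016,0.0012,-0.2,0.0164,-0.0006,-0.0413,0.0019,-0.0014,0.0008,-0.2,0.0165,-0.0025,-0.0412,0.0002,-0.0012,0.0003,-0.2,0.0167,-0.0044,-0.0411,-0.0014,-0.0011,-0.0001,-0.2,0.0169,-0.0064,-0.0409,-0.0031,-0.0011,-0.0006,-0.2,0.0172,-0.0084,-0.0406,-0.0048,-0.0012,-0.001,-0.2,0.0175,-0.0104,-0.0402,-0.0065,-0.0013,-0.0015,-0.2,0.0178,-0.0124,-0.0398,-0.0082,-0.0016,-0.0019,-0.2]'; python3 -c "
from plant import *
print(get_obs()['joint_positions'].round(3))"
```

```text
time: 12.52
tool_pos: [495.4, 122.7, 322.9]
tcp_rot: [2.484, -1.1, 0.943]
contact_force: [-0.4, 0.7, 0.4]
grip_width: 55.1
finger_force: 0.0
time: 13.35
tool_pos: [492.1, 122.5, 316.0]
tcp_rot: [2.252, -0.608, 1.553]
contact_force: [-0.0, 0.4, -1.0]
grip_width: 54.9
finger_force: 0.0
[-0.243 -0.093  2.262  1.484  0.554 -1.119]
```

```bash
python3 -m inch '[0.0182,-0.0143,-0.0392,-0.0099,-0.0019,-0.0024,-0.4,0.0322,-0.0025,-0.025,-0.0099,0.0007,0.0073,-0.4,0.0347,-0.0055,-0.0231,-0.0132,-0.0008,0.006,-0.4,0.0369,-0.0086,-0.021,-0.0164,-0.0025,0.0047,-0.4,0.039,-0.0116,-0.0187,-0.0195,-0.0041,0.0034,-0.4,0.0409,-0.0147,-0.0164,-0.0225,-0.0058,0.0021,-0.4,0.0426,-0.0177,-0.0138,-0.0254,-0.0075,0.001,-0.4,0.0441,-0.0206,-0.0112,-0.0281,-0.0091,0,-0.4,0.0453,-0.0235,-0.0084,-0.0306,-0.0108,-0.0008,-0.4,0.0464,-0.0262,-0.0056,-0.0331,-0.0123,-0.0015,-0.4]'; python3 -m inch '[0.0473,-0.0289,-0.0027,-0.0353,-0.0138,-0.0019,-0.4,0.048,-0.0314,0.0002,-0.0375,-0.0151,-0.0021,-0.4,0.0486,-0.0338,0.0031,-0.0394,-0.0163,-0.002,-0.4,0.049,-0.0361,0.006,-0.0412,-0.0173,-0.0017,-0.4,0.0492,-0.0382,0.0088,-0.0428,-0.0181,-0.0012,-0.4,0,0,0,0,0,0,-0.4]'
python3 - <<'E'
from plant import *
from kin import *
from h import *
c=capture("wrist");cv2.imwrite("pics/w6.png",c["image"][:,:,::-1])
o=get_obs();print(o["tool_pos"],o["tcp_rot"],o["joint_positions"].round(2),o["grip_width"],c["pose"].round(2).tolist())
np.savez("w6.npz",**c)
E
```

```text
time: 14.18
tool_pos: [476.7, -19.2, 218.5]
tcp_rot: [2.781, -0.248, 1.64]
contact_force: [0.7, 0.1, -0.2]
grip_width: 64.1
finger_force: 0.0
time: 14.68
tool_pos: [418.9, -178.1, 188.6]
tcp_rot: [-3.13, 0.001, 1.571]
contact_force: [0.5, 0.1, -0.0]
grip_width: 64.3
finger_force: 0.0
[ 419.27960646 -175.76903948  188.58864468] [-3.13367167e+00 -2.74382505e-03  1.57114244e+00] [-0.56  0.27  1.78 -0.    1.1  -0.56] 64.38912666222883 [[1.0, -0.0, 0.01, 420.01], [-0.0, 0.96, 0.28, -101.45], [-0.01, -0.28, 0.96, 335.05], [0.0, 0.0, 0.0, 1.0]]
```

View pics/w6.png

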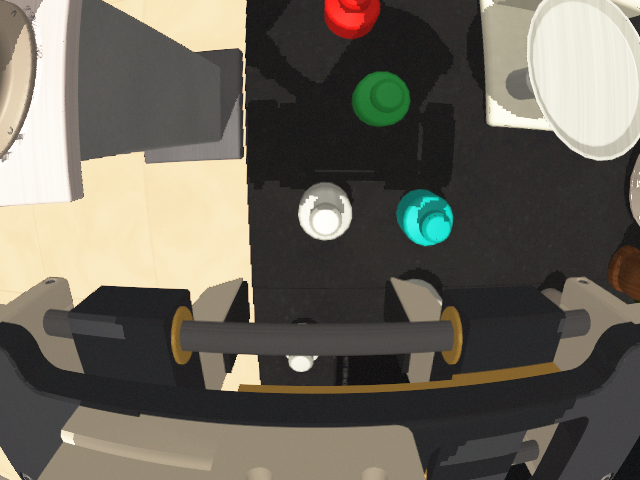

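View 6 (right is +x, up is +y): the medium weight has its knob at (326,220) and its body at (325,212), with turquoise (425,217) and green (381,98) nearby. The right pan is at about (586,75). Casting rays for the weight and pan.

```bash
python3 - <<'E'
from plant import *
from kin import *
from h import *
c=dict(np.load("w6.npz"))
print("knob",wpl(c,(326,220),2,57),"foot far",wpl(c,(325,183),2,34),"body top L",wpl(c,(298,210),2,34),"body top R",wpl(c,(352,210),2,34))
# pan rim: L,R,top,bottom points; refine by mask ellipse
im=c["image"].astype(int);m=((im.min(2)>140)).astype(np.uint8)
m[:, :527]=0;m[170:]=0
cn=max(cv2.findContours(m,cv2.RETR_EXTERNAL,cv2.CHAIN_APPROX_NONE)[0],key=cv2.contourArea)[:,0]
h=cv2.convexHull(cn)[:,0]
pts=np.array([wpl(c,p,2,134.5) for p in h if 2<p[0]<637 and 2<p[1]<167 and p[0]>528])
A=np.c_[2*pts[:,:2],np.ones(len(pts))];s_=np.linalg.lstsq(A,(pts[:,:2]**2).sum(1),rcond=None)[0]
print("pan circle",s_[:2],np.sqrt(s_[2]+s_[0]**2+s_[1]**2),len(pts))
# scene-view pan (raised) : rim ellipse centre c5
print("pan scene",plane(S,(190+354/2.4,130+214/2.4),134.5))
E
```

```text
knob [ 424.4 -167.3   57. ] foot far [ 423.8 -141.8   34. ] body top L [ 401.6 -164.3   34. ] body top R [ 446.3 -164.2   34. ]
pan circle [600.31804436 -43.79443971] 61.61769991690941 8
pan scene [599.  -52.1 134.5]
```

```bash
python3 -m inch '[0,0,0,0.0049,0.003,0.04,-0.4,0,0,0,0.0049,0.003,0.04,-0.4,0,0,0,0,0,0.04,-0.4,0,0,0,0,0,0.04,-0.4,0,0,0,0,0,0.025,-0.4,0,0,0,0,0,0.016,-0.4,0,0,0,0,0,0,1,0,0,0,0,0,0,1,0,0,0,0,0,0,1,0,0,0,0,0,0,1]'; python3 -m inch '[0,0,0,0,0,0,1,0,0,0,0,0,0,1]'
```

```text
time: 15.57
tool_pos: [423.8, -166.3, 29.7]
tcp_rot: [-3.139, -0.001, 1.572]
contact_force: [-0.5, 0.0, -4.3]
grip_width: 44.7
finger_force: 30.0
time: 15.73
tool_pos: [423.8, -166.4, 29.7]
tcp_rot: [-3.139, -0.001, 1.572]
contact_force: [2.1, 0.8, -0.1]
grip_width: 44.5
finger_force: 30.0
```

```bash
python3 -m inch '[0,0,0,0,0,-0.02,1,0,0,0,0,0,-0.04,1,0,0,0,0,0,-0.04,1,0,0,0,0,0,-0.04,1,0,0,0,0,0,-0.04,1,0,0,0,0,0,-0.02,1,0,0,0,0,0,0,1]'; python3 -m inch '[0,0,0,0.0123,0.0184,0,1,0,0,0,0.0246,0.0367,0,1,0,0,0,0.0246,0.0367,0,1,0,0,0,0.0246,0.0367,0,1,0,0,0,0.0246,0.0367,0,1,0,0,0,0.0246,0.0367,0,1,0,0,0,0.0123,0.0184,0,1,0,0,0,0,0,0,1,0,0,0,0,0,0,1]'
python3 - <<'E'
from plant import *
from h import *
o=get_obs();print(o["tool_pos"],o["joint_positions"].round(2))
c=capture("scene");cv2.imwrite("pics/s7.png",c["image"][:,:,::-1])
E
```

```text
time: 16.32
tool_pos: [425.1, -167.2, 192.5]
tcp_rot: [3.14, 0.002, 1.572]
contact_force: [1.4, -0.5, -4.8]
grip_width: 44.9
finger_force: 30.0
time: 17.07
tool_pos: [598.9, -47.3, 185.6]
tcp_rot: [-3.133, -0.002, 1.574]
contact_force: [-0.1, -0.3, -5.2]
grip_width: 45.0
finger_force: 30.0
[598.93815272 -47.25736999 185.60211593] [-0.21  0.53  1.37  0.    1.25 -0.21]
```

```bash
python3 -m inch '[0,0,0,0,0,0.012,1,0,0,0,0,0,0.012,1,0,0,0,0,0,0.006,1,0,0,0,0,0,0.003,1,0,0,0,0,0,0.003,1,0,0,0,0,0,0.002,1,0,0,0,0,0,0,1]'; python3 -m inch '[0,0,0,0,0,0.003,1,0,0,0,0,0,0.003,1,0,0,0,0,0,0.003,1,0,0,0,0,0,0,1]'
```

```text
time: 17.7
tool_pos: [599.6, -48.1, 157.8]
tcp_rot: [-3.137, -0.002, 1.572]
contact_force: [0.3, -0.5, -5.4]
grip_width: 44.9
finger_force: 30.0
time: 18.03
tool_pos: [600.1, -48.1, 150.9]
tcp_rot: [-3.139, -0.001, 1.572]
contact_force: [0.7, -1.4, 0.4]
grip_width: 44.7
finger_force: 30.0
```

```bash
python3 -m inch '[0,0,0,0,0,0.003,1,0,0,0,0,0,0.003,1,0,0,0,0,0,0,1,0,0,0,0,0,0,1]'; python3 -m inch '[0,0,0,0,0,0.003,1,0,0,0,0,0,0.002,1,0,0,0,0,0,0,1,0,0,0,0,0,0,1]'
```

```text
time: 18.37
tool_pos: [599.9, -48.1, 145.9]
tcp_rot: [-3.138, -0.001, 1.572]
contact_force: [1.1, -0.7, 0.4]
grip_width: 44.8
finger_force: 30.0
time: 18.7
tool_pos: [599.8, -48.1, 141.9]
tcp_rot: [-3.138, -0.001, 1.572]
contact_force: [0.5, -1.1, -0.2]
grip_width: 44.6
finger_force: 30.0
```

```bash
python3 -m inch '[0,0,0,0,0,0,0.0,0,0,0,0,0,0,-0.1,0,0,0,0,0,0,-0.2,0,0,0,0,0,0,-0.35,0,0,0,0,0,0,-0.35,0,0,0,0,0,0,-0.35,0,0,0,0,0,0,-0.35,0,0,0,0,0,-0.01,-0.35,0,0,0,0,0,-0.02,-0.35,0,0,0,0,0,-0.03,-0.35]'; python3 -m inch '[0,0,0,0,0,-0.04,-0.35,0,0,0,0,0,-0.03,-0.35,0,0,0,-0.02,-0.03,0,-0.35,0,0,0,-0.025,-0.035,0,-0.35,0,0,0,-0.025,-0.035,0,-0.35,0,0,0,-0.025,-0.035,0,-0.35,0,0,0,-0.02,-0.03,0,-0.35,0,0,0,0,0,0,-0.35,0,0,0,0,0,0,-0.35,0,0,0,0,0,0,-0.35]'
python3 - <<'E'
from plant import *
from h import *
for n,C in(("scene",S),("top",T)):
    c=capture(n);np.save(n+"8.npy",c["image"]);cv2.imwrite(f"pics/{n}8.png",c["image"][:,:,::-1])
    for nm,p in(("knob",[600,-48,172]),("panc",[600,-49,120]),("rimL",[600,11,120]),("rimR",[600,-109,120])): print(n,nm,proj(C,p).round(1))
c=capture("wrist");np.savez("w8.npz",**c);cv2.imwrite("pics/w8.png",c["image"][:,:,::-1]);print(c["pose"].round(2).tolist())
E
```

```text
time: 19.53
tool_pos: [598.7, -47.9, 189.0]
tcp_rot: [-3.133, -0.002, 1.572]
contact_force: [1.4, -0.6, -0.0]
grip_width: 62.0
finger_force: 0.0
time: 20.37
tool_pos: [468.8, -140.4, 247.1]
tcp_rot: [-3.139, -0.001, 1.572]
contact_force: [0.5, 0.3, 0.4]
grip_width: 62.2
finger_force: 0.0
scene knob [336.7 207.2]
scene panc [336.6 222.5]
scene rimL [317.5 212.8]
scene rimR [356.4 232.7]
top knob [315.5 211.4]
top panc [316.2 222.7]
top rimL [297.  229.7]
top rimR [335.1 215.9]
[[1.0, -0.0, 0.0, 468.89], [0.0, 0.96, 0.28, -63.65], [-0.0, -0.28, 0.96, 393.19], [0.0, 0.0, 0.0, 1.0]]
```

Checking numerically: pan height against the level start picture, the weight's position in the pan, and the raised grip bar.

```bash
python3 - <<'E'
from h import *
a0=cv2.imread("pics/scene0.png");a5=cv2.imread("pics/scene5.png");a7=cv2.imread("pics/s7.png");a8=cv2.imread("pics/scene8.png")
# vertical shift of right pan's right rim and left pan by template matching
def sh(a,b,r):
    x0,y0,x1,y1=r;t_=a[y0:y1,x0:x1];w=b[y0-8:y1+8,x0-8:x1+8]
    k=8;up=lambda i:cv2.resize(i,None,fx=k,fy=k,interpolation=cv2.INTER_CUBIC)
    m=cv2.matchTemplate(up(w),up(t_),cv2.TM_CCOEFF_NORMED);_,v,_,l=cv2.minMaxLoc(m);return (l[0]/k-8,l[1]/k-8,round(v,3))
for n,r in(("right rim",(345,205,364,245)),("left caster",(234,158,262,190))):
    print(n,"5:",sh(a0,a5,r),"8:",sh(a0,a8,r))
for p in([600,-49,112],[600,-49,126.5]):print(proj(S,p))
g=cv2.cvtColor(a8,cv2.COLOR_BGR2GRAY)
# dark blobs near latch
for n,p in(("bar up",[510,96,84]),("bar down",[543,96,43]),("fin",[533,173,52]),("fin home",[533,149,52])):
    u,v=proj(S,p).round().astype(int);print(n,(u,v),g[v-4:v+5:2,u-6:u+7:2].tolist())
# weight in pan via diff 0 vs 8
d=cv2.absdiff(a0,a8).max(2);m=((d>25)*255).astype(np.uint8);m[:,:305]=0;m[:,365:]=0;m[:185]=0;m[250:]=0
print([(cv2.boundingRect(c),cv2.contourArea(c)) for c in cv2.findContours(m,0,2)[0] if cv2.contourArea(c)>15])
print("pred body",[proj(S,p).round(1).tolist() for p in([600,-48,172],[600,-48,112],[616,-64,129],[584,-32,129])])
np.set_printoptions(linewidth=200);print(g[196:240:3,312:364:3])
E
```

```text
right rim 5: (0.25, -1.5, 0.964) 8: (1.75, 0.375, 0.693)
left caster 5: (0.25, 2.625, 0.993) 8: (-0.25, -1.625, 0.995)
[336.50906286 224.79581925]
[336.63891174 220.69976507]
bar up (np.int64(271), np.int64(229)) [[144, 154, 133, 89, 74, 74, 93], [87, 104, 86, 72, 71, 72, 82], [66, 70, 71, 71, 71, 71, 103], [67, 70, 69, 70, 70, 94, 139], [65, 67, 68, 68, 81, 127, 143]]
bar down (np.int64(280), np.int64(232)) [[72, 73, 114, 174, 206, 189, 129], [70, 98, 145, 154, 148, 138, 115], [89, 133, 148, 153, 153, 149, 144], [115, 142, 127, 112, 136, 151, 155], [89, 117, 93, 65, 78, 107, 137]]
fin (np.int64(256), np.int64(220)) [[130, 92, 78, 115, 181, 149, 135], [83, 74, 72, 94, 145, 147, 139], [72, 71, 70, 85, 136, 149, 151], [69, 69, 70, 72, 109, 149, 161], [68, 69, 68, 70, 77, 102, 134]]
fin home (np.int64(262), np.int64(224)) [[85, 136, 149, 151, 147, 141, 168], [72, 109, 149, 161, 161, 156, 175], [70, 77, 102, 134, 153, 159, 156], [69, 69, 69, 76, 102, 130, 129], [67, 66, 66, 66, 67, 74, 78]]
[((305, 185, 58, 54), 2100.0)]
pred body [[336.7, 207.2], [336.2, 224.6], [345.2, 218.9], [327.4, 
[... 433 characters left out ...]
140 136 122  81  67  65]
 [ 88  88  87  88 105 143 161 187 177 117  83  69 116 124 129  99  67  66]
 [ 87  87  87  85  85  86 104 141 116 124 154 111 124 128 159 184  77  65]
 [ 86  86  85  86  85  84  84  78  84 187 165 119  76 135 166 189 151  78]
 [ 85  85  84  85  83  84  80  81  83  85  92  73  65 131 194 184 231 233]
 [ 84  83  84  83  83  83  82  83  82  81  72  64  65 146 218 182 234 243]
 [ 74  80 100  83  96  85  80  79  80  70  84 157 110 188 220 196 242 244]
 [132  86  72  78  81  79  81 118  71  72 167 222 221 222 201 236 244 244]
 [149 146 124  83  71  98 135 109  75 114 132 162 207 198 236 245 245 244]
 [149 149 148 145 137 157 155 125 133 131 132 129 139 230 244 245 245 236]]
```

The caster sits 4.25 px (about 15 mm) higher than when tipped, which fits a level beam. The arm blocks the view of the right pan, so I'll move it aside, let things settle, and measure again.

```bash
python3 -m inch '[0,0,0,0,-0.04,0,-0.35,0,0,0,0.02,-0.04,0,-0.35,0,0,0,0.045,0,0,-0.35,0,0,0,0.045,0,0,-0.35,0,0,0,0.045,0,0,-0.35,0,0,0,0.045,0,0,-0.35,0,0,0,0.045,0,0,-0.35,0,0,0,0,0,0,-0.35,0,0,0,0,0,0,-0.35,0,0,0,0,0,0,-0.35]'
python3 - <<'E'
from h import *
from plant import *
a0=cv2.imread("pics/scene0.png");a5=cv2.imread("pics/scene5.png");a8=cv2.imread("pics/scene8.png")
a9=capture("scene")["image"][:,:,::-1].copy();cv2.imwrite("pics/scene9.png",a9)
def sh(a,b,r):
    x0,y0,x1,y1=r;t_=a[y0:y1,x0:x1];w=b[y0-8:y1+8,x0-8:x1+8]
    k=8;up=lambda i:cv2.resize(i,None,fx=k,fy=k,interpolation=cv2.INTER_CUBIC)
    m=cv2.matchTemplate(up(w),up(t_),cv2.TM_CCOEFF_NORMED);_,v,_,l=cv2.minMaxLoc(m);return (l[0]/k-8,l[1]/k-8,round(v,3))
r=(234,158,262,190)
print("caster 9-0",sh(a0,a9,r),"9-5",sh(a5,a9,r),"9-8",sh(a8,a9,r))
print("right rim 9-5",sh(a5,a9,(345,205,364,245)),"9-0",sh(a0,a9,(345,205,364,245)))
g=cv2.cvtColor(a9,cv2.COLOR_BGR2GRAY)
np.set_printoptions(linewidth=200);print(g[194:254:3,306:370:3])
print(proj(S,[600,-48,172]),get_obs()["tool_pos"])
E
```

```text
time: 21.35
tool_pos: [404.2, 55.8, 246.8]
tcp_rot: [-3.137, -0.001, 1.574]
contact_force: [0.8, -0.7, 0.4]
grip_width: 62.3
finger_force: 0.0
caster 9-0 (-8.0, 3.75, 0.446) 9-5 (-8.0, 1.625, 0.565) 9-8 (-8.0, 6.125, 0.396)
right rim 9-5 (-0.5, 2.25, 0.894) 9-0 (-0.125, 1.0, 0.974)
[[148 147 147 146 202 242 243 243 240 189  78  76  75  73  73  72  73  70  70  64  95 123]
 [154 152 155 216 243 243 242 242 234 180  78  75  74  74  73  72  72  70  69  68  78 117]
 [154 165 234 244 242 242 242 235 190 159  78  75  74  73  72  72  71  70  69  68  67  77]
 [158 233 244 244 244 242 235 190 169 154  77  74  74  73  72  71  70  70  69  68  67  66]
 [231 245 244 244 243 234 189 170 172 169 150 155  98  77  72  70  70  68  67  67  66  65]
 [245 246 245 244 235 195 203 213 219 206 220 220 209 195 154  88  70  68  67  67  66  65]
 [245 246 244 236 207 212 217 220 218 160 200 215 188 209 203 192 130  70  67  66  65  64]
 [246 245 230 161 211 218 223 218 206 136 140 145 180 218 217 203 191 130  67  66  64  64]
 [245 230 152 206 211 219 221 217 206 198 163 184 220 218 215 218 196 180  90  66  64  65
[... 372 characters left out ...]
169 145 145 185 204 219 222 222 218 207 209 217 218 218 213 198 237 240 239 239 189]
 [169 163 144 150 152 165 188 214 219 221 222 219 219 218 207 220 236 241 241 240 202  76]
 [165 156 148 151 150 150 149 159 167 189 196 197 194 170 153 222 241 240 240 215  88  60]
 [231 191 151 151 150 150 149 148 137 125 127 127 141 145 145 175 241 241 223 100  61  59]
 [220 175 153 152 151 150 148 148 138 121 126 122 142 145 144 172 240 229 121  60  61  59]
 [ 88 133 153 154 150 150 149 147 138 122 124 121 142 145 145 203 232 134  60  60  59  58]
 [ 61  58  82 132 152 151 150 148 143 124 123 126 143 144 156 228 156  61  59  59  59  58]]
[336.72706004 207.22169369] [404.21797961  55.13727387 246.822289  ]
```

```bash
python3 -m inch '[0,0,0,0,0,0,-0.35,0,0,0,0,0,0,-0.35,0,0,0,0,0,0,-0.35,0,0,0,0,0,0,-0.35,0,0,0,0,0,0,-0.35,0,0,0,0,0,0,-0.35]' >/dev/null
python3 - <<'E'
from h import *
from plant import *
im={k:cv2.cvtColor(cv2.imread(f"pics/scene{k}.png"),cv2.COLOR_BGR2GRAY).astype(float) for k in(0,5,9)}
im[10]=cv2.cvtColor(capture("scene")["image"],cv2.COLOR_RGB2GRAY).astype(float)
for k,g in im.items():
    e=[]
    for u in range(326,348,3):
        col=g[228:250,u];d=np.diff(col);i=d.argmin();w=-d[max(0,i-1):i+2];e.append(228.5+i+((np.arange(len(w))-1)*w).sum()/w.sum())
    print(k,np.round(e,1),np.mean(e).round(2))
th=np.linspace(0,2*np.pi,720)
for z in(104,112,120,128,134):
    P=np.array([proj(S,[600+60*np.cos(t),-49+60*np.sin(t),z]) for t in th]);print(z,P[abs(P[:,0]-336)<1][:,1].max().round(1))
E
```

```text
0 [235.5 236.6 237.6 237.6 237.7 237.5 237.5 236.6] 237.06
5 [233.4 234.3 234.6 235.5 235.7 235.3 234.4 234.5] 234.72
9 [237.5 238.4 239.5 239.6 239.6 239.5 238.6 238.3] 238.87
10 [237.4 238.4 239.4 239.5 239.5 239.5 238.6 238.3] 238.86
104 244.3
112 242.1
120 239.8
128 237.6
134 235.9
```

The pan rim is 4.15 px (about 14.7 mm) below the upper stop, where level is 14.5 mm, and it isn't moving. The weight stands in the middle of the pan. Handing in.

```bash
python3 -c "
from plant import *
print(close_job())"
```

```text
the job is handed in; nothing more can be done
None
```

The job is handed in with no verdict returned: by my measurements the tab is slid left, the latch is up, the 500 g weight stands mid-pan on the right, and the beam rests level, so the caster holds its full 500 g.

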